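# Set the hall stand's flap and hang up the torch

### The job

Fold the stiff flap of the hall stand down towards you until it lies in line with the two slanted arms at its ends, and let go of it. Then hang the torch by its tail loop on the stand's hook, under the little ledge, so that it hangs freely by itself with the flap still in line. Leave everything else on the shelf where it is.

Things in the scene. Friction and masses are not known exactly. Their poses are not given: they have to be found in the camera images.
- stand: Fixed steel hall stand. Origin: centre of the base's underside; x points level from its front (robot side) to its rear, y to the left seen from the robot, z up. Base 170 (x) x 250 (y) x 12 mm. Slanted arms at the ends; at the rear a post 24 mm wide (y), front face at x = 60, y = 0, carries a small ledge and below it the hook.
- slant_end (a point): Upper end of the left slanted arm (y = +121 mm; its twin is at -121). Each arm is a steel bar 10 mm wide (y), 16 mm thick, slanting up and forward from the flap's hinge line at 40 deg (0.70 rad) from vertical, 130 mm long.
- ledge_front (a point): Middle of the underside of the ledge's front edge, at x = -5, y = 0, z = 388 mm in the stand's frame. The ledge is level, 8 mm thick, 50 mm wide (y), and reaches back from here to the post.
- flap (a joint): Flap angle (rad) about its level hinge: 0 = upright, growing as the top edge folds forward to the robot (stand's -x); 0.70 = in line with the arms. Range -0.35 to 1.5, starts at -0.25 to 0.2. Aluminium plate 8 mm thick, 222 mm wide (y), rising 150 mm from the hinge, 0.25 kg. Friction (0.5 N m) holds it where it is left; no stop at the right angle.
- flap_hinge (a point): Middle of the flap's hinge line, at x = -60, y = 0, z = 30 mm in the stand's frame.
- flap_edge (a point): Middle of the flap's free top edge, 150 mm from the hinge; moves with the flap.
- hook_seat (a point): Lowest point of the upper surface of the hook, where a loop comes to rest: x = 10, y = 0, z = 324 mm in the stand's frame. The hook is an 8 mm round bar in the plane y = 0 of the stand.
- hook_tip (a point): Centre of the hook's round free end, which points forward and up: x = -13, y = 0, z = 338 mm in the stand's frame (23 mm in front of the seat, 14 mm above it).
- torch: Loose red torch, 200 mm tall, 0.17 to 0.35 kg, standing on its lens; a stiff black loop on its tail. Origin: centre of the lens face; z along the torch to the tail, x square to the plane of the loop. Head 58 mm diameter up to z = 32, tapering to the round barrel, 38 mm diameter, z = 46 to 143 mm. Centre of mass about 70 mm above the lens.
- torch_loop (a point): Middle of the underside of the loop's top bar, on the torch's axis, 190 mm above the lens: this rests on the hook. The loop is 10 mm round bar in the torch's y-z plane, 62 mm wide outside, on a cross bar (62 x 14 mm, z 143 to 151). Opening: 42 mm wide (y), z = 151 to 190 mm, arched at the top. Either face may face the hook.
- mug: Bystander: white ceramic mug, 76 mm wide plus handle, 88 mm tall, loose. Origin under its centre.
- spray: Bystander: plain aluminium shoe-spray can, 52 mm diameter, 135 mm tall, loose. Origin under its centre.
- pot: Bystander: small terracotta pot, 84 mm diameter, 92 mm tall, loose. Origin under its centre.
- tree_a: Bystander: grey plastic shoe tree lying along its y axis, about 195 mm long, 50 mm wide, 34 mm high, loose. Origin under its middle.
- tree_b: Bystander: the other shoe tree, the same.
- coaster: Bystander: ceramic coaster, 92 mm diameter, 8 mm thick, lying loose on the stand's base behind the flap. Origin under its centre.
- key: Bystander: large aluminium bicycle lock key lying flat along its y axis, 87 mm long, 34 mm wide, 7 mm thick, loose. Origin under its middle.
There are look-alikes about, which are no part of the job. Of the things that look like the torch, the larger one is meant.

How it is judged:
By the outcome, as a careful person would: the job done as asked, in the order asked, and still so for the second after the job is handed in, with the robot touching nothing.
It also fails if it takes over 64 s, if anything falls off the work surface, if the arm or the gripper's body presses on something with over 40 N, if the wrist force passes 120 N, or if a joint passes its speed limit or range.

### The arm

A 6-joint arm with a two-finger parallel gripper is mounted at the origin on the work surface. World frame = base frame: x ahead of the robot, y to its left, z up, the work surface at z = 0. Lengths are in mm, angles in rad, forces in N, time in s.
With the tool pointing down it reaches from about 300 to 950 mm from the base axis. Payload 3.1 kg.
Tool frame: the origin (TCP) lies at the very end of the fingers, on their centre line; the grasp point (between the pads) lies 19 mm behind it (ctrl.grip_point_offset is the distance from the TCP to the grasp point, in mm); z points along the fingers, y is the line along which they close (so a half turn about z gives the same grasp; the last joint's range is limited). The gripper opens to 85 mm and grips with 20 to 120 N. Pads are 22 mm wide; open, the fingers measure 114 mm over their backs; the gripper's body (76 mm by 85 mm) begins 54 mm behind the grasp point. The pads swing forward as they close: fully open they stand 13 mm farther back than shut.
Start: joints at [-1.176, 0.308, 1.634, -0, 1.2, -0.07], TCP at [280.128, -558.713, 231.272] pointing down, gripper open.
Joint ranges: [-3.06, 3.06], [-0.79, 1.96], [0.05, 2.63], [-1.19, 4.34], [0.05, 2.64], [-2.94, 2.94]. Speed limits (rad/s): [2.79, 2.79, 3.14, 3.14, 3.14, 3.14].

### API

Orientations are given as a 3x3 rotation matrix whose columns are the frame's x, y, z axes.
In Python, from cell import get_state, optics, workorder, ctrl gives the robot as it stands. The module is installed in compiled form; this text tells all that it offers.
- The arm moves only by the tool servo_tool, never from a script. Its argument "plan" is a list that holds one entry, the list of rows, each a list of 4 numbers: the shift along the tool's x, y, z as a fraction of full scale, then the turn about the tool's z as a fraction of full scale. A call has 1 to 10 rows; each row is the pose to reach, as a shift and turn from the pose commanded when the call began, along the tool's axes at that moment; what a row does not reach only later rows make up. Full scale, the value 1, is 0.8 m for a shift and 60 degrees for a turn. A row lasts 1/8 s, in which the tool goes at most 62.5 mm and 10.7 degrees, less where a joint would pass 70% of its speed; a pose out of reach is approached as far as the arm can. A call with a number of a shift or a turn outside -1 to 1 is refused whole. A call with a gripper value outside its range is refused whole. "claw" is the closure, from -1 (fully open) to 1 (shut), set as the call begins (left out, the last holds). The fingers move at their own pace and stop on an object; "newtons" is the grip in N (left out, the last holds). Time passes only in rows, so rows that repeat a pose let the fingers close. It gives the time, the measured TCP pose, the force, the opening and the grip force at its end, in the units of the state.
- get_state(): the state, without advancing time (a new reading comes with each control period).
- optics.get_image(name): name is "scene" or "top" or "wrist"; returns a dict with "color" (420x560x3 uint8, blue, green, red), "fovy" (degrees; the focal length in pixels is half the picture's height over the tangent of half this angle, whatever the lens; pixels are square), "cx", "cy" (the principal point, pixels), "rvec" (rotation vector, rad) and "tvec" (3), from world to camera coordinates, as OpenCV has them. Camera axes: x right, y down, z forward; pixel columns grow to the right and rows downward; lengths in mm; the calibration is good to about 2 mm. A picture is of the moment at which its call begins. There is no depth.
- workorder.job_done(): hands the job in; it is judged then, once.
The state is a dict: "time": time; "joint_pos": joint angles; "qvel": joint speeds; "tau": joint torques, N m; "eef_pos": TCP position; "tcp_rot": TCP orientation; "wrist_force": force on the tool from outside, world axes, zero at the start; "torque": the same for the moment, N m; "grip_width": finger opening in mm; "grip_force": force on a finger pad.
Only numpy, scipy, OpenCV 4.12 (cv2) and the standard library are available. Lean on these libraries where they do the work, as an engineer would, in place of code of your own. Each camera call takes 0.05 s, during which the arm holds its last target. There are 200 camera calls.

## Working session

There is one attempt and no reset: what is moved stays moved. The work goes in short steps, Python scripts to look and compute and a tool call to move; the robot and the scene stay as the last step left them, time stands still between calls to the robot, and variables do not carry over. Pictures are saved under pics/ and viewed, at most 10 in all, crops included, and the job is handed in when it is done.

Besides the shell and the picture viewer there is one more tool, called after "Emit:" as name(argument=value, ...) on one line, values as JSON. servo_tool: Moves the arm, as the interface text tells. Shift numbers are shares of 0.8 m and turn numbers shares of 60 degrees, none past 1 either way. Its arguments: {"type":"object","properties":{"plan":{"type":"array"},"claw":{"type":"number"},"newtons":{"type":"number"}},"required":["plan"]}

```bash
mkdir -p pics; cat > h.py <<'E'
import numpy as np, cv2
from cell import get_state, optics, workorder, ctrl
def cam(n):
    d=optics.get_image(n); h=d["color"].shape[0]
    f=h/2/np.tan(np.radians(d["fovy"])/2)
    K=np.array([[f,0,d["cx"]],[0,f,d["cy"]],[0,0,1]])
    R=cv2.Rodrigues(np.array(d["rvec"],float))[0]; t=np.array(d["tvec"],float).ravel()
    return d["color"],K,R,t
def proj(P,K,R,t):
    P=np.atleast_2d(P); c=(R@P.T).T+t; p=(K@c.T).T; return p[:,:2]/p[:,2:]
def ray(uv,K,R,t):
    o=-R.T@t; d=R.T@np.linalg.inv(K)@np.array([uv[0],uv[1],1.]); return o,d/np.linalg.norm(d)
def onz(uv,z,c):
    o,d=ray(uv,*c); return o+d*(z-o[2])/d[2]
def tri(obs):
    A=np.zeros((3,3));b=np.zeros(3)
    for uv,c in obs:
        o,d=ray(uv,*c);M=np.eye(3)-np.outer(d,d);A+=M;b+=M@o
    return np.linalg.solve(A,b)
E
python3 - <<'E'
from h import *
import pickle
C={}
for n in ("scene","top","wrist"):
    im,K,R,t=cam(n); cv2.imwrite(f"pics/{n}0.png",im); C[n]=(K,R,t)
    print(n,K[0,0],K[:2,2],(-R.T@t).round(), R[2].round(2))
pickle.dump(C,open("c0.pkl","wb"))
a=cv2.imread("pics/scene0.png");b=cv2.imread("pics/top0.png")
s=get_state(); print(s)
E
```

```text
scene 459.35207153789133 [274.15342465 208.52808426] [1257. -656.  986.] [-0.6   0.51 -0.61]
top 414.04043099483175 [281.99212457 209.59387323] [ 447.  -25. 1504.] [ 0.07 -0.01 -1.  ]
wrist 292.40465166580435 [274.77391425 209.22340723] [ 356. -521.  373.] [-0.29 -0.14 -0.95]
{'time': 0.15, 'joint_pos': array([-1.17570793e+00,  3.08823109e-01,  1.63492301e+00,  4.96584241e-06,
        1.19970471e+00, -6.97221411e-02]), 'qvel': array([-0.00035061, -0.00216181, -0.00363016,  0.00087186,  0.00052547,
        0.00260402]), 'tau': array([-7.14148587e-05, -4.15801334e+01, -2.77147329e+01, -2.35788229e-05,
        6.10758638e-03,  2.19464528e-05]), 'eef_pos': array([ 279.86667284, -558.09480912,  230.2858673 ]), 'tcp_rot': array([[ 8.93907364e-01,  4.48251178e-01, -7.10923695e-04],
       [ 4.48251722e-01, -8.93905726e-01,  1.71681298e-03],
       [ 1.34064680e-04, -1.85334454e-03, -9.99998274e-01]]), 'wrist_force': array([-0.10884494,  0.14949783, -0.58524151]), 'torque': array([-0.02696163, -0.00491308,  0.00608615]), 'grip_force': 0.0, 'grip_width': 85.22032373914405}
```

View pics/scene0.png

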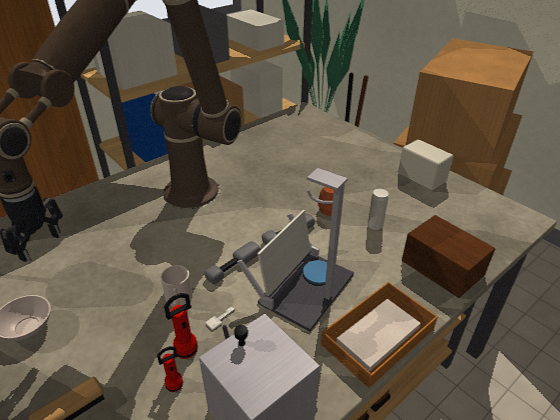

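View pics/top0.png

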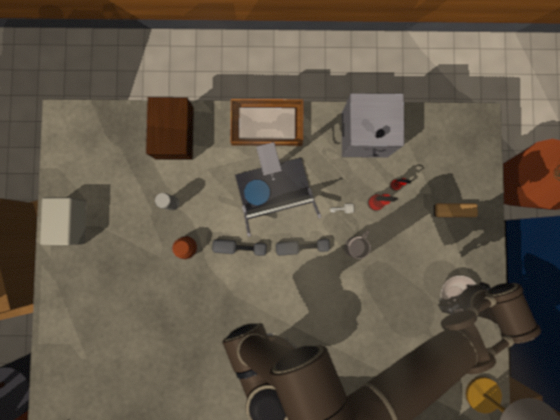

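The scene picture shows the stand at about (300,250) with the flap nearly upright. There are two red torches: one at (181,335), larger, next to the key at (218,318), and one at (172,375), clearly smaller. In the top view they are at (376,202) and (400,184). The larger one is the one meant. I'll confirm that in enlarged crops.

```bash
python3 - <<'E'
import cv2
a=cv2.imread("pics/scene0.png")[165:395,145:365];b=cv2.imread("pics/top0.png")[135:235,228:428]
def g(im,s,x0,y0):
    o=cv2.resize(im,None,fx=s,fy=s,interpolation=cv2.INTER_CUBIC)
    o=cv2.convertScaleAbs(o,alpha=1.3,beta=15)
    for k in range((-x0)%20,im.shape[1],20):
        cv2.line(o,(int((k+.5)*s),0),(int((k+.5)*s),6),(0,255,255),1); cv2.putText(o,str(k+x0),(int(k*s),16),0,.35,(0,255,255),1)
    for k in range((-y0)%20,im.shape[0],20):
        cv2.line(o,(0,int((k+.5)*s)),(6,int((k+.5)*s)),(0,255,255),1); cv2.putText(o,str(k+y0),(8,int((k+.5)*s)+4),0,.35,(0,255,255),1)
    return o
cv2.imwrite("pics/sc1.png",g(a,2.6,145,165));cv2.imwrite("pics/tc1.png",g(b,4,228,135))
E
```

```text
(no output)
```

View pics/sc1.png

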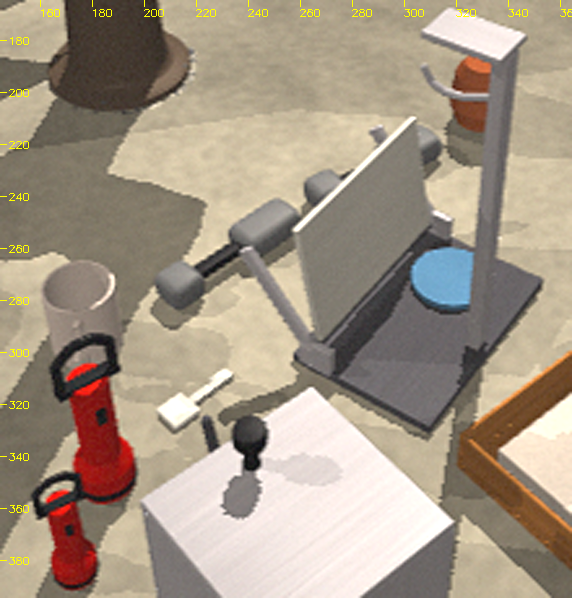

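View pics/tc1.png

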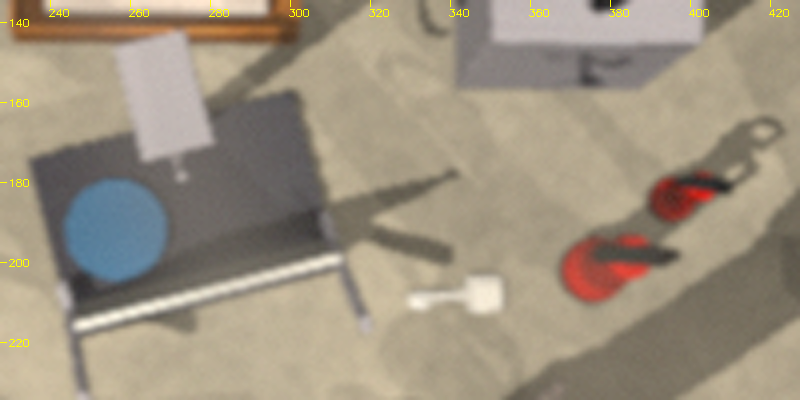

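The crops confirm it. The large torch is at scene crop (95,420), with its loop at (86,345), and it is clearly larger than the one at (68,535). It fits as "the larger". The hook tip is at crop (425,67), the ledge at (470,35), and the arm ends are at (247,250) and (376,130).

```bash
cat > fit.py <<'E'
from h import *
import pickle
from scipy.optimize import least_squares
C=pickle.load(open("c0.pkl","rb"))
S=lambda x,y:np.array([(x+.5)/2.6-.5+145,(y+.5)/2.6-.5+165])
T=lambda x,y:np.array([(x+.5)/4-.5+228,(y+.5)/4-.5+135])
s40,c40=np.sin(.7),np.cos(.7)
P=[("scene",S(431,432),(85,-125,0)),("scene",S(543,282),(85,125,12)),("scene",S(295,356),(-85,-125,8)),
("scene",S(425,67),(-13,0,338)),("scene",S(421,34),(-5,-25,396)),("scene",S(447,9),(-5,25,396)),
("scene",S(247,252),(-60-130*s40,-121,30+130*c40)),("scene",S(376,131),(-60-130*s40,121,30+130*c40)),
("top",T(30,160),(85,125,12)),("top",T(297,92),(85,-125,12)),("top",T(143,161),(-5,25,396)),("top",T(214,146),(-5,-25,396)),
("top",T(181,177),(-13,0,338)),("top",T(365,325),(-60-130*s40,-121,30+130*c40)),("top",T(83,395),(-60-130*s40,121,30+130*c40))]
F=[("scene",S(414,119),111),("scene",S(296,229),-111),("top",T(78,327),111),("top",T(342,260),-111)]
Rz=lambda a:np.array([[np.cos(a),-np.sin(a),0],[np.sin(a),np.cos(a),0],[0,0,1]])
def res(p):
    r=[];M=Rz(p[2]);o=np.array([p[0],p[1],0])
    for n,uv,q in P: r.append(proj(M@np.array(q,float)+o,*C[n])[0]-uv)
    for n,uv,y in F: r.append(proj(M@np.array([-60-150*np.sin(p[3]),y,30+150*np.cos(p[3])])+o,*C[n])[0]-uv)
    return np.concatenate(r)
if __name__=="__main__":
    f=least_squares(res,[600,0,.2,0],loss="soft_l1");print("stand",f.x.round(3),res(f.x).reshape(-1,2).round(1).tolist())
    Q=[("scene",S(59,390),(0,1,147)),("scene",S(113,373),(0,-1,147)),("scene",S(87,343),(0,0,195)),("top",T(597,253),(0,1,150)),("top",T(676,256),(0,-1,170))]
    def rt(p,sg):
        r=[]
        for n,uv,q in Q: r.append(proj(Rz(p[2])@np.array([0,sg*q[1]*31*(1 if n=="top" or 1 else 1),q[2]])+[p[0],p[1],0],*C[n])[0]-uv)
        return np.concatenate(r)
    for sg in (1,):
        g=least_squares(rt,[550,-250,0],args=(sg,),loss="soft_l1");print("torch",g.x.round(3),rt(g.x,sg).reshape(-1,2).round(1).tolist())
    for nm,uv,z in (("mug",(358,246),88),("key",(343,209),3),("pot",(184,247),92),("spray",(164,201),135),("small",(400,183),140),("treeA",(238,247),25),("treeB",(303,246),25)): print(nm,onz(uv,z,C["top"]).round())
E
python3 fit.py
```

```text
stand [ 6.29146e+02 -6.13800e+00  2.60000e-01  1.85000e-01] [[-1.3, 1.6], [0.2, -1.0], [-1.6, -0.0], [-0.4, 0.7], [-0.5, -0.7], [0.6, -0.8], [-1.1, -1.1], [-0.6, -1.1], [-1.2, -1.1], [-1.3, -1.2], [-0.4, -0.6], [-0.2, -1.5], [0.1, -1.0], [-0.0, -0.2], [-0.1, 0.7], [-0.5, -0.8], [-1.2, 0.7], [-1.2, -0.2], [-0.3, -0.8]]
torch [ 578.613 -374.707    3.176] [[-0.1, 2.7], [1.8, -4.9], [-2.1, -0.4], [17.1, 0.2], [-20.0, -0.6]]
mug [ 421. -298.   88.]
key [ 553. -260.    3.]
pot [415. 294.  92.]
spray [567. 353. 135.]
small [ 631. -429.  140.]
treeA [414. 117.  25.]
treeB [ 419. -114.   25.]
```

```bash
sed -i 's/("scene",S(59,390),(0,1,147)),("scene",S(113,373),(0,-1,147))/("scene",S(59,390),(0,-1,147)),("scene",S(113,373),(0,1,147))/' fit.py; python3 fit.py | grep torch; python3 - <<'E'
from h import *
import pickle
C=pickle.load(open("c0.pkl","rb"))
# head: red blob in top, check lower circle; barrel in scene
from fit import S,T,proj
for z in (0,32,46,143,195):
    for n in("scene","top"):
        print(n,z,proj(np.array([578.6,-374.7,z]),*C[n]).round(1))
E
```

```text
torch [ 5.79057e+02 -3.76234e+02 -1.12000e-01] [[-1.5, 1.9], [2.3, -3.3], [-2.6, 0.1], [-1.2, -0.8], [-0.5, 0.1]]
scene 0 [[186.3 348.4]]
top 0 [[374.1 202.2]]
scene 32 [[184.8 340.6]]
top 32 [[376.1 201.4]]
scene 46 [[184.1 337.1]]
top 46 [[377.1 201.1]]
scene 143 [[179.  311.3]]
top 143 [[384.1 198.5]]
scene 195 [[176.1 296.2]]
top 195 [[388.2 197. ]]
```

```bash
python3 - <<'E'
import cv2,numpy as np
a=cv2.imread("pics/scene0.png")[170:270,0:80];w=cv2.imread("pics/wrist0.png")
b=cv2.resize(a,None,fx=4.2,fy=4.2,interpolation=cv2.INTER_CUBIC);b=cv2.convertScaleAbs(b,alpha=2.2,beta=20)
w=cv2.convertScaleAbs(w[:,:],alpha=1.4,beta=10)
w=cv2.resize(w,(448,336));b=b[:336] if b.shape[0]<336 else b
o=np.zeros((420,800,3),np.uint8);o[:b.shape[0],:b.shape[1]]=b;o[:336,340:788]=w
cv2.imwrite("pics/grip.png",o)
E
```

```text
(no output)
```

View pics/grip.png

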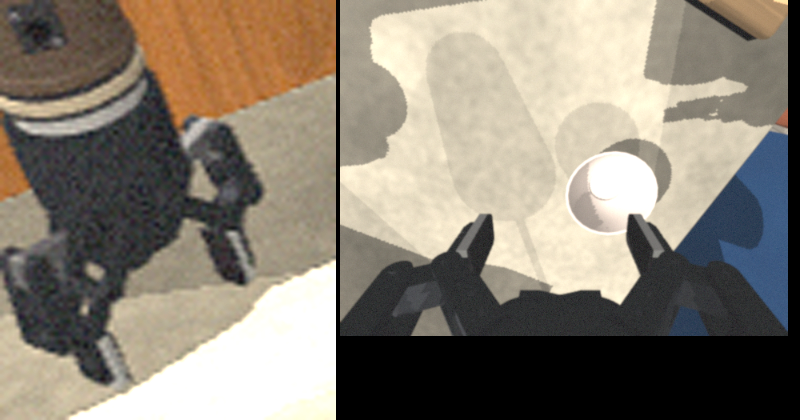

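The gripper has inner links that close in towards the palm, and the tool can only point down. So I can't lower the torch onto the hook upright under the ledge. My plan:
1. Fold the flap.
2. Tip the torch onto its side.
3. Grip the barrel with the tail ahead, slip the loop onto the hook from the front, and let the torch swing down.

The flap comes first.

```bash
cat > go.py <<'E'
from h import *
import sys
ST=(629.1,-6.1,.26)
def st(p): 
    a=ST[2];return np.array([ST[0]+p[0]*np.cos(a)-p[1]*np.sin(a),ST[1]+p[0]*np.sin(a)+p[1]*np.cos(a),p[2]])
def rel(targets,psi=None,base=None):
    s=get_state(); R=s["tcp_rot"]; p=s["eef_pos"] if base is None else np.array(base)
    ps=np.arctan2(R[1,0],R[0,0]); tu=0 if psi is None else (ps-psi)/np.radians(60)
    print("at",s["eef_pos"].round(1),"psi",round(ps,3),"j",s["joint_pos"].round(2))
    for T in np.atleast_2d(targets): print(((R.T@(T-p))/800).round(3).tolist(),"turn",round(tu,3),T.round(1))
E
python3 -c "
from go import *
rel([st((-60,-80,300)),st((-60,-80,132)),st((-128,-80,132))],.26)"
```

```text
at [ 279.9 -558.1  230.3] psi 0.465 j [-1.18  0.31  1.63  0.    1.2  -0.07]
[0.606, -0.339, -0.086] turn 0.196 [591.7 -98.8 300. ]
[0.606, -0.338, 0.124] turn 0.196 [591.7 -98.8 132. ]
[0.523, -0.356, 0.124] turn 0.196 [ 526.  -116.3  132. ]
```

Emit:
servo_tool(plan=[[[0.07,-0.04,-0.086,0.1],[0.14,-0.08,-0.086,0.196],[0.21,-0.12,-0.086,0.196],[0.28,-0.16,-0.086,0.196],[0.35,-0.2,-0.086,0.196],[0.42,-0.235,-0.086,0.196],[0.49,-0.275,-0.086,0.196],[0.56,-0.315,-0.086,0.196],[0.606,-0.339,-0.086,0.196],[0.606,-0.339,-0.086,0.196]]], claw=1)

```text
time: 1.4
eef_pos: [593.2, -95.6, 299.5]
tcp_rot: [[0.965, 0.261, -0.0], [0.261, -0.965, 0.001], [-0.0, -0.001, -1.0]]
wrist_force: [-1.0, 0.1, 0.1]
grip_width: -0.1
grip_force: 0.0
```

Emit:
servo_tool(plan=[[[0,0,0.07,0],[0,0,0.14,0],[0,0,0.19,0],[0,0,0.21,0],[0,0,0.21,0]]])

```text
time: 2.02
eef_pos: [591.2, -99.4, 131.3]
tcp_rot: [[0.967, 0.256, -0.002], [0.256, -0.967, 0.0], [-0.002, -0.001, -1.0]]
wrist_force: [0.2, -0.1, 0.3]
grip_width: 0.0
grip_force: 0.0
```

Emit:
servo_tool(plan=[[[-0.015,0,0,0],[-0.03,0,0,0],[-0.045,0,0,0],[-0.055,0,0,0],[-0.065,0,0,0],[-0.073,0,0,0],[-0.079,0,0,0],[-0.083,0,0,0],[-0.085,0,0,0],[-0.085,0,0,0]]])

```text
time: 3.28
eef_pos: [525.9, -116.4, 132.0]
tcp_rot: [[0.966, 0.257, -0.001], [0.257, -0.966, -0.0], [-0.001, -0.0, -1.0]]
wrist_force: [2.8, 0.5, 0.7]
grip_width: 0.3
grip_force: 1.2
```

```bash
python3 - <<'E'
from go import *
import pickle
C={}
for n in ("scene","top"):
    im,K,R,t=cam(n); cv2.imwrite(f"pics/{n}1.png",im); C[n]=(K,R,t)
rel([st((-128,-80,132))])
a=cv2.imread("pics/scene1.png")[200:320,225:335]
o=cv2.convertScaleAbs(cv2.resize(a,None,fx=5,fy=5,interpolation=cv2.INTER_CUBIC),alpha=1.3,beta=15)
cv2.imwrite("pics/sc2.png",o)
E
```

```text
at [ 525.8 -116.4  131.9] psi 0.26 j [-0.3   0.26  1.91 -0.    0.96  1.01]
[0.0, -0.0, -0.0] turn 0 [ 526.  -116.3  132. ]
```

View pics/sc2.png

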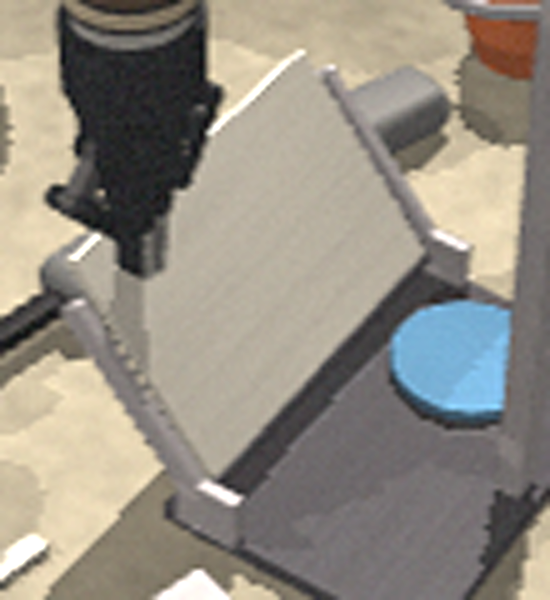

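```bash
python3 - <<'E'
from go import *
import pickle
C=pickle.load(open("c0.pkl","rb"))
q=lambda x,y:np.array([225+(x+.5)/5-.5,200+(y+.5)/5-.5])
obs={111:q(303,52),-111:q(72,262)}
for f in (.6,.64,.68,.7,.74,.78,.82):
    # rear/top edge corner and front/top edge corner
    o=[]
    for y,uv in obs.items():
        for off in (4,-4):
            P=st((-60-150*np.sin(f)+off*np.cos(f),y,30+150*np.cos(f)+off*np.sin(f)))
            o.append((proj(P,*C["scene"])[0]-uv).round(1).tolist())
    print(f,o)
for y,uv in ((121,q(330,70)),(-121,q(75,310))):
    for off in (8,0,-8):
        P=st((-60-130*np.sin(.7)+off*np.cos(.7),y,30+130*np.cos(.7)+off*np.sin(.7))); print(y,off,(proj(P,*C["scene"])[0]-uv).round(1))
# in top view: bright flap edge
im=cv2.imread("pics/top1.png")[185:240,225:335]; cv2.imwrite("pics/tc2.png",cv2.convertScaleAbs(cv2.resize(im,None,fx=7,fy=7,interpolation=cv2.INTER_CUBIC),alpha=1.4,beta=15))
E
```

```text
0.6 [[2.5, -1.1], [0.6, -0.6], [2.1, -0.7], [0.3, -0.4]]
0.64 [[1.0, -0.7], [-0.8, -0.2], [0.7, -0.5], [-1.1, -0.1]]
0.68 [[-0.3, -0.4], [-2.1, 0.2], [-0.6, -0.2], [-2.4, 0.3]]
0.7 [[-1.0, -0.2], [-2.7, 0.5], [-1.3, -0.0], [-3.0, 0.5]]
0.74 [[-2.3, 0.3], [-3.9, 1.0], [-2.6, 0.3], [-4.2, 1.0]]
0.78 [[-3.5, 0.8], [-5.1, 1.7], [-3.8, 0.8], [-5.4, 1.5]]
0.82 [[-4.7, 1.4], [-6.2, 2.3], [-5.0, 1.3], [-6.4, 2.1]]
121 8 [-0.1 -0.2]
121 0 [-1.9  0.4]
121 -8 [-3.6  1. ]
-121 8 [ 0.7 -1.6]
-121 0 [-1.  -1.1]
-121 -8 [-2.7 -0.7]
```

View pics/tc2.png

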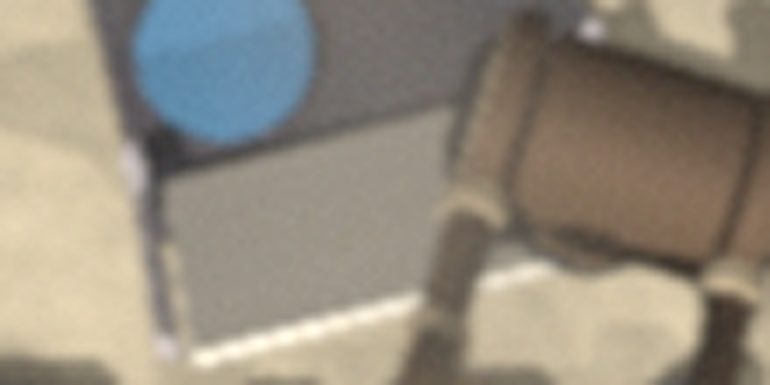

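```bash
python3 - <<'E'
from go import *
import pickle
C=pickle.load(open("c0.pkl","rb"))
k=lambda uv:((uv-[225,185]+.5)*7-.5).round(0)
A=st((-60-130*np.sin(.7),121,30+130*np.cos(.7)));print("arm",k(proj(A,*C["top"])[0]))
for f in (.6,.64,.68,.7,.74):
    print(f,[k(proj(st((-60-150*np.sin(f),y,30+150*np.cos(f))),*C["top"])[0]) for y in (111,0)],[k(proj(st((-60-150*np.sin(f)+o*np.cos(f),111,30+150*np.cos(f)+o*np.sin(f))),*C["top"])[0]) for o in (4,-4)])
E
```

```text
arm [166. 346.]
0.6 [array([184., 343.]), array([415., 282.])] [array([182., 336.]), array([186., 349.])]
0.64 [array([187., 353.]), array([417., 293.])] [array([185., 346.]), array([189., 359.])]
0.68 [array([190., 363.]), array([420., 303.])] [array([188., 356.]), array([192., 369.])]
0.7 [array([191., 367.]), array([421., 308.])] [array([189., 361.]), array([193., 374.])]
0.74 [array([194., 377.]), array([423., 317.])] [array([192., 371.]), array([196., 383.])]
```

The flap reads about 0.66 rad, slightly short of in line. I'll push it 6 mm more, then back off.

Emit:
servo_tool(plan=[[[-0.003,0,0,0],[-0.006,0,0,0],[-0.0075,0,0,0],[-0.0075,0,0,0],[-0.0075,0,0,0],[0.015,0,0,0],[0.03,0,-0.05,0],[0.03,0,-0.12,0],[0.03,0.0,-0.18,0],[0.03,0,-0.2,0]]])

```text
time: 4.62
eef_pos: [551.3, -110.6, 295.7]
tcp_rot: [[0.966, 0.257, 0.004], [0.257, -0.966, -0.002], [0.004, 0.003, -1.0]]
wrist_force: [0.4, -0.0, 0.3]
grip_width: -0.0
grip_force: 0.0
```

```bash
python3 -c "
from go import *
# leg grip over torch: tool y along torch y(yaw -.112): psi so that y=(sin,-cos) ; torch tcp z 143
rel([[579,-375,330],[579,-375,141]],-.112)
rel([[560,-230,330]],-.112)"
```

```text
at [ 551.3 -110.6  295.7] psi 0.26 j [-0.28  0.13  1.72 -0.    1.29  1.04]
[-0.051, 0.328, -0.042] turn 0.355 [ 579 -375  330]
[-0.052, 0.328, 0.194] turn 0.355 [ 579 -375  141]
at [ 551.3 -110.6  295.7] psi 0.26 j [-0.28  0.13  1.72 -0.    1.29  1.04]
[-0.028, 0.147, -0.043] turn 0.355 [ 560 -230  330]
```

Emit:
servo_tool(plan=[[[0,0.06,-0.042,0.1],[-0.01,0.13,-0.042,0.2],[-0.02,0.2,-0.042,0.3],[-0.035,0.26,-0.042,0.355],[-0.051,0.31,-0.042,0.355],[-0.051,0.328,-0.042,0.355],[-0.051,0.328,-0.042,0.355]]], claw=-1, newtons=30)

```text
time: 5.5
eef_pos: [577.0, -374.2, 323.6]
tcp_rot: [[0.994, -0.113, -0.003], [-0.113, -0.994, 0.003], [-0.003, -0.002, -1.0]]
wrist_force: [0.2, 1.1, -0.4]
grip_width: 85.4
grip_force: 0.0
```

```bash
python3 - <<'E'
from go import *
import pickle
C={}
for n in ("scene","top","wrist"):
    im,K,R,t=cam(n); cv2.imwrite(f"pics/{n}2.png",im); C[n]=(K,R,t)
pickle.dump(C,open("c2.pkl","wb"))
s=get_state();print(s["eef_pos"],s["grip_width"])
def g(im,x0,y0,x1,y1,s):return cv2.convertScaleAbs(cv2.resize(im[y0:y1,x0:x1],None,fx=s,fy=s,interpolation=cv2.INTER_CUBIC),alpha=1.4,beta=15)
o=np.zeros((600,800,3),np.uint8)
w=g(cv2.imread("pics/wrist2.png"),0,0,560,420,.8);o[:336,:448]=w
a=g(cv2.imread("pics/top2.png"),240,185,330,237,5);o[338:598,:450]=a
b=g(cv2.imread("pics/scene2.png"),230,200,317,320,4);o[:480,452:800]=b
cv2.imwrite("pics/v2.png",o)
# lens circle / loop expectations in wrist
for P in ([579,-375,200],[579,-375,46]): print(proj(np.array(P,float),*C["wrist"])*.8)
E
```

```text
[ 577.55491941 -372.56140032  325.19817646] 84.67545717028852
[[221.79166094 160.10043074]]
[[221.30851295 134.862436  ]]
```

View pics/v2.png

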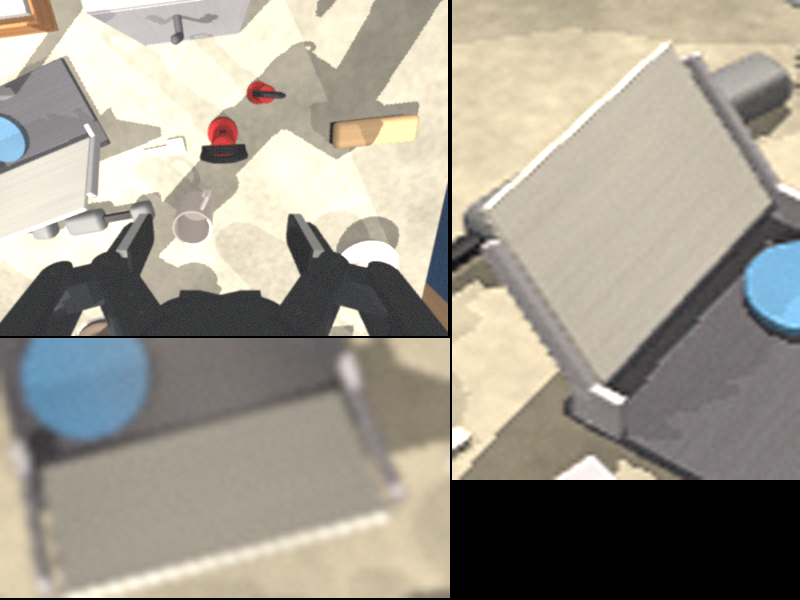

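```bash
python3 - <<'E'
from go import *
import pickle
C=pickle.load(open("c0.pkl","rb"))
k=lambda uv:((uv-[240,185]+.5)*5-.5).round(1)
m=lambda uv:((uv-[230,200]+.5)*4-.5).round(1)
E=lambda f,y,o=0,L=150:st((-60-L*np.sin(f)+o*np.cos(f),y,30+L*np.cos(f)+o*np.sin(f)))
for y in(121,-121):print("arm",k(proj(E(.7,y,0,130),*C["top"])[0]),[m(proj(E(.7,y,o,130),*C["scene"])[0]) for o in (8,-8)])
print("obs arm top L(43,252) R(397,152)  scene R(38,243) L(242,60)")
for f in (.64,.68,.7,.72,.76):
    print(f,[k(proj(E(f,y),*C["top"])[0]) for y in (111,-111)],[m(proj(E(f,y,o),*C["scene"])[0]) for y in (111,-111) for o in (4,-4)])
print("obs flap top L(68,252) R(388,180) scene rear-edge? L(216,45) R(35,208)")
E
```

```text
arm [ 43.4 247.4] [array([243.3,  55. ]), array([229.5,  60. ])]
arm [396.1 155.4] [array([ 42.7, 241.4]), array([ 29. , 245.3])]
obs arm top L(43,252) R(397,152)  scene R(38,243) L(242,60)
0.64 [array([ 58.2, 251.9]), array([386.8, 166.2])] [array([226.5,  38.5]), array([219.2,  40.6]), array([ 40.4, 207.7]), array([ 33.1, 209.2])]
0.68 [array([ 60.4, 258.9]), array([388.2, 173.4])] [array([221.,  40.]), array([214. ,  42.4]), array([ 34.9, 208.7]), array([ 28. , 210.6])]
0.7 [array([ 61.4, 262.4]), array([388.8, 176.9])] [array([218.3,  40.9]), array([211.4,  43.4]), array([ 32.3, 209.4]), array([ 25.5, 211.5])]
0.72 [array([ 62.5, 265.7]), array([389.4, 180.4])] [array([215.7,  41.8]), array([209. ,  44.5]), array([ 29.7, 210.1]), array([ 23. , 212.4])]
0.76 [array([ 64.5, 272.3]), array([390.6, 187.1])] [array([210.6,  43.8]), array([204.1,  46.9]), array([ 24.6, 211.8]), array([ 18.3, 214.4])]
obs flap top L(68,252) R(388,180) scene rear-edge? L(216,45) R(35,208)
```

```bash
python3 - <<'E'
from go import *
import pickle
from scipy.optimize import brentq
C=pickle.load(open("c0.pkl","rb"))
g=cv2.cvtColor(cv2.imread("pics/top2.png"),6).astype(float)
E=lambda f,y,o=0,L=150:st((-60-L*np.sin(f)+o*np.cos(f),y,30+L*np.cos(f)+o*np.sin(f)))
for y in (90,60,30,0,-30,-60,-90):
    uv=proj(E(.7,y),*C["top"])[0]; d=proj(E(.8,y),*C["top"])[0]-uv; d/=np.linalg.norm(d)
    t=np.arange(-6,6.01,.25); p=uv+t[:,None]*d
    v=cv2.remap(g.astype(np.float32),p[:,0].astype(np.float32)[None],p[:,1].astype(np.float32)[None],1)[0]
    i=v.argmax(); w=np.clip(v-v[max(0,i-8):i+9].mean(),0,None)*(abs(t-t[i])<2); tc=(w*t).sum()/w.sum()
    # px->rad
    s=np.linalg.norm(proj(E(.75,y),*C["top"])[0]-uv)/.05
    print(y,round(tc,2),"phi",round(.7+tc/s,3))
E
```

```text
90 0.23 phi 0.707
60 0.41 phi 0.712
30 0.39 phi 0.711
0 0.36 phi 0.71
-30 0.45 phi 0.713
-60 0.4 phi 0.712
-90 0.27 phi 0.708
```

The flap sits at about 0.71 rad, in line with the arms. Next, the torch: I'll grip its loop across the width from above.

```bash
python3 -c "
from go import *
rel([[579,-377,325],[579,-377,141]],-.112)"
```

```text
at [ 577.6 -372.6  325.2] psi -0.111 j [-0.64  0.37  1.37  0.    1.41  1.04]
[0.002, 0.005, 0.0] turn 0.001 [ 579 -377  325]
[0.003, 0.006, 0.23] turn 0.001 [ 579 -377  141]
```

Emit:
servo_tool(plan=[[[0.002,0.006,0.06,0],[0.002,0.006,0.12,0],[0.002,0.006,0.17,0],[0.002,0.006,0.21,0],[0.002,0.006,0.23,0],[0.002,0.006,0.23,0],[0.002,0.006,0.23,0]]])

```text
time: 6.52
eef_pos: [579.7, -379.8, 143.8]
tcp_rot: [[0.994, -0.112, 0.003], [-0.112, -0.994, -0.002], [0.003, 0.002, -1.0]]
wrist_force: [0.1, 0.4, 0.6]
grip_width: 85.6
grip_force: 0.0
```

Emit:
servo_tool(plan=[[[0,0,0,0],[0,0,0,0],[0,0,0,0],[0,0,0,0],[0,0,0,0]]], claw=1, newtons=30)

```text
time: 7.15
eef_pos: [579.5, -379.6, 143.8]
tcp_rot: [[0.994, -0.112, 0.003], [-0.112, -0.994, -0.001], [0.003, 0.001, -1.0]]
wrist_force: [-0.4, 1.2, 5.7]
grip_width: 61.3
grip_force: 32.6
```

Emit:
servo_tool(plan=[[[0,0,-0.02,0],[-0.02,0,-0.05,0],[-0.031,0.03,-0.06,0],[-0.031,0.06,-0.06,0],[-0.031,0.09,-0.06,0],[-0.031,0.117,-0.06,0],[-0.031,0.117,-0.04,0],[-0.031,0.117,-0.02,0],[-0.031,0.117,-0.005,0],[-0.031,0.117,0.001,0]]])

```text
time: 8.4
eef_pos: [544.3, -467.5, 143.5]
tcp_rot: [[0.994, -0.111, 0.0], [-0.111, -0.994, 0.003], [-0.0, -0.003, -1.0]]
wrist_force: [-4.0, 6.3, 20.5]
grip_width: 61.3
grip_force: 36.5
```

```bash
python3 - <<'E'
from go import *
s=get_state();print(s["eef_pos"].round(1),s["wrist_force"].round(1),s["grip_width"])
zp=157
for th in range(0,91,6):
    t=np.radians(th); u=29-29*np.cos(t)+zp*np.sin(t); z=29*np.sin(t)+zp*np.cos(t)
    print(th,round(-u/800,4),round(-(z-zp-2)/800,4))
E
```

```text
[ 544.3 -467.5  143.5] [-4.   6.3 20.5] 61.34150972789664
0 -0.0 0.0025
6 -0.0207 -0.0002
12 -0.0416 -0.0007
18 -0.0624 0.0009
24 -0.083 0.0047
30 -0.103 0.0107
36 -0.1223 0.0187
42 -0.1406 0.0287
48 -0.1578 0.0405
54 -0.1737 0.0541
60 -0.1881 0.0692
66 -0.2008 0.0858
72 -0.2117 0.1036
78 -0.2207 0.1225
84 -0.2276 0.1422
90 -0.2325 0.1625
```

Emit:
servo_tool(plan=[[[-0.01,0,-0.001,0],[-0.021,0,-0.002,0],[-0.0415,0,-0.0025,0],[-0.0625,0,-0.001,0],[-0.083,0,0.003,0],[-0.103,0,0.009,0],[-0.122,0,0.017,0],[-0.1405,0,0.027,0],[-0.158,0,0.039,0],[-0.158,0,0.039,0]]], newtons=20)

```text
time: 9.65
eef_pos: [411.6, -455.2, 111.7]
tcp_rot: [[0.994, -0.111, -0.01], [-0.111, -0.994, 0.002], [-0.01, -0.001, -1.0]]
wrist_force: [-12.3, 3.1, 17.6]
grip_width: 61.1
grip_force: 31.8
```

```bash
python3 - <<'E'
from go import *
s=get_state();print(s["eef_pos"].round(1),s["wrist_force"].round(1),s["torque"].round(2),s["grip_width"])
o=np.zeros((600,800,3),np.uint8)
def g(im,x0,y0,x1,y1,s):return cv2.convertScaleAbs(cv2.resize(im[y0:y1,x0:x1],None,fx=s,fy=s,interpolation=cv2.INTER_CUBIC),alpha=1.5,beta=20)
im,*c=cam("scene");cv2.imwrite("pics/scene3.png",im)
uv=proj(np.array([500.,-465,60]),*c)[0];print(uv)
o=g(im,max(0,int(uv[0])-85),int(uv[1])-75,int(uv[0])+75,int(uv[1])+75,4);cv2.imwrite("pics/v3.png",o[:600,:800])
# red centroid moments
h=(im[:,:,2].astype(int)>90)&(im[:,:,1]<60)&(im[:,:,0]<60);n,l,st_,ce=cv2.connectedComponentsWithStats(h.astype(np.uint8))
for i in range(1,n):
    if st_[i][4]>40:
        y,x=np.nonzero(l==i);e=np.linalg.eigh(np.cov(np.stack([x,y])));print(ce[i].round(),st_[i],e[0].round(),np.degrees(np.arctan2(e[1][1,1],e[1][0,1])).round())
E
```

```text
[ 411.6 -455.2  111.7] [-12.3   3.1  17.6] [0.73 1.78 0.2 ] 61.05426365847095
[134.49661184 333.04275848]
[328. 196.] [322 192  11   8  61] [3. 9.] 162.0
[325. 207.] [320 204  12   7  60] [ 2. 11.] -161.0
[476. 248.] [458 237  36  22 322] [21. 59.] -170.0
[460. 259.] [443 250  31  20 170] [ 8. 64.] -146.0
[129. 322.] [112 292  34  57 751] [ 21. 245.] 66.0
[171. 376.] [163 358  19  32 279] [17. 71.] 76.0
```

```bash
python3 - <<'E'
from go import *
import pickle
c=pickle.load(open("c0.pkl","rb"))["scene"]
d=np.array([-.994,.111,0]);E0=np.array([544.5,-468,0])+29*d
for th in (0,15,30,40,48,56):
    t=np.radians(th);ax=np.sin(t)*d+np.array([0,0,np.cos(t)]);nr=np.cos(t)*d-np.array([0,0,np.sin(t)])
    L=E0-29*nr; pts=[]
    for z,r in ((0,29),(32,29),(46,19),(143,19)):
        for a in np.linspace(0,6.28,24): pts.append(L+z*ax+r*(np.cos(a)*nr+np.sin(a)*np.cross(ax,nr)))
    hull=cv2.convexHull(proj(np.array(pts),*c).astype(np.float32)).astype(int);m=np.zeros((420,560),np.uint8)
    for z0,z1 in((0,46),(40,143)):
        pp=[L+z*ax+(29 if z<33 else 19)*(np.cos(a)*nr+np.sin(a)*np.cross(ax,nr)) for z in ((0,32,46) if z0==0 else (46,143)) for a in np.linspace(0,6.28,24)]
        cv2.fillConvexPoly(m,cv2.convexHull(proj(np.array(pp),*c).astype(np.int32)),1)
    y,x=np.nonzero(m);e=np.linalg.eigh(np.cov(np.stack([x,y])));print(th,(x.mean().round(),y.mean().round()),(x.min(),y.min(),x.max(),y.max()),len(x),e[0].round(),np.degrees(np.arctan2(e[1][1,1],e[1][0,1])).round())
E
```

```text
0 (np.float64(141.0), np.float64(345.0)) (np.int64(126), np.int64(316), np.int64(158), np.int64(370)) 1140 [ 40. 233.] 74.0
15 (np.float64(138.0), np.float64(338.0)) (np.int64(121), np.int64(306), np.int64(157), np.int64(367)) 1247 [ 39. 304.] 71.0
30 (np.float64(135.0), np.float64(333.0)) (np.int64(116), np.int64(299), np.int64(156), np.int64(362)) 1301 [ 39. 344.] 69.0
40 (np.float64(134.0), np.float64(330.0)) (np.int64(114), np.int64(296), np.int64(155), np.int64(359)) 1258 [ 37. 340.] 68.0
48 (np.float64(133.0), np.float64(328.0)) (np.int64(113), np.int64(295), np.int64(154), np.int64(358)) 1222 [ 37. 325.] 68.0
56 (np.float64(132.0), np.float64(327.0)) (np.int64(112), np.int64(294), np.int64(153), np.int64(356)) 1202 [ 36. 318.] 67.0
```

Emit:
servo_tool(plan=[[[-0.004,0,0,0],[-0.02,0,0.013,0],[-0.034,0,0.028,0],[-0.047,0,0.045,0],[-0.058,0,0.063,0],[-0.067,0,0.082,0],[-0.074,0,0.1,0],[-0.079,0,0.115,0],[-0.079,0,0.12,0],[-0.079,0,0.12,0]]])

```text
time: 10.95
eef_pos: [354.6, -448.0, 13.3]
tcp_rot: [[0.994, -0.111, -0.001], [-0.111, -0.994, 0.001], [-0.001, -0.001, -1.0]]
wrist_force: [-2.2, 1.1, 0.6]
grip_width: 61.0
grip_force: 27.8
```

Emit:
servo_tool(plan=[[[0,0,0.005,0],[-0.001,0,0.009,0],[-0.001,0,0.01,0],[-0.001,0,0.01,0]]])

```text
time: 11.45
eef_pos: [354.6, -448.7, 6.8]
tcp_rot: [[0.994, -0.112, 0.001], [-0.112, -0.994, -0.001], [0.001, 0.001, -1.0]]
wrist_force: [-1.8, 2.6, 5.0]
grip_width: 61.1
grip_force: 28.2
```

Emit:
servo_tool(plan=[[[0,0,0,0],[0,0,0,0],[0,0,0,0],[0,0,-0.03,0],[0,0,-0.09,0],[0,0,-0.16,0],[-0.02,0.02,-0.22,0],[-0.06,0.08,-0.25,0],[-0.06,0.16,-0.25,0],[-0.06,0.2,-0.25,0]]], claw=-1)

```text
time: 12.7
eef_pos: [287.5, -605.0, 206.7]
tcp_rot: [[0.993, -0.114, 0.001], [-0.114, -0.993, -0.003], [0.001, 0.003, -1.0]]
wrist_force: [-0.3, 0.8, 0.7]
grip_width: 85.3
grip_force: 0.0
```

```bash
python3 - <<'E'
from go import *
import pickle
C={};I={}
for n in ("scene","top","wrist"):
    im,K,R,t=cam(n); cv2.imwrite(f"pics/{n}4.png",im); C[n]=(K,R,t);I[n]=im
pickle.dump(C,open("c4.pkl","wb"));s=get_state();print(s["eef_pos"],s["grip_width"])
def g(im,uv,s,w,h):
    x0,y0=int(uv[0]-w/2/s),int(uv[1]-h/2/s);x0=max(0,min(x0,560-int(w/s)));y0=max(0,min(y0,420-int(h/s)))
    c=im[y0:y0+int(h/s),x0:x0+int(w/s)];print("origin",x0,y0)
    return cv2.convertScaleAbs(cv2.resize(c,(w,h),interpolation=cv2.INTER_CUBIC),alpha=1.7,beta=25)
o=np.zeros((600,800,3),np.uint8);P=np.array([445.,-455,20])
o[:300,:400]=g(I["scene"],proj(P,*C["scene"])[0],4,400,300)
o[:300,400:]=g(I["top"],proj(P,*C["top"])[0],5,400,300)
o[300:,:400]=g(I["wrist"],proj(P,*C["wrist"])[0],1,400,300)
cv2.imwrite("pics/v4.png",o)
E
```

```text
[ 287.70575854 -603.0968607   205.11001639] 85.36538186076262
origin 81 289
origin 358 209
origin 0 0
```

View pics/v4.png

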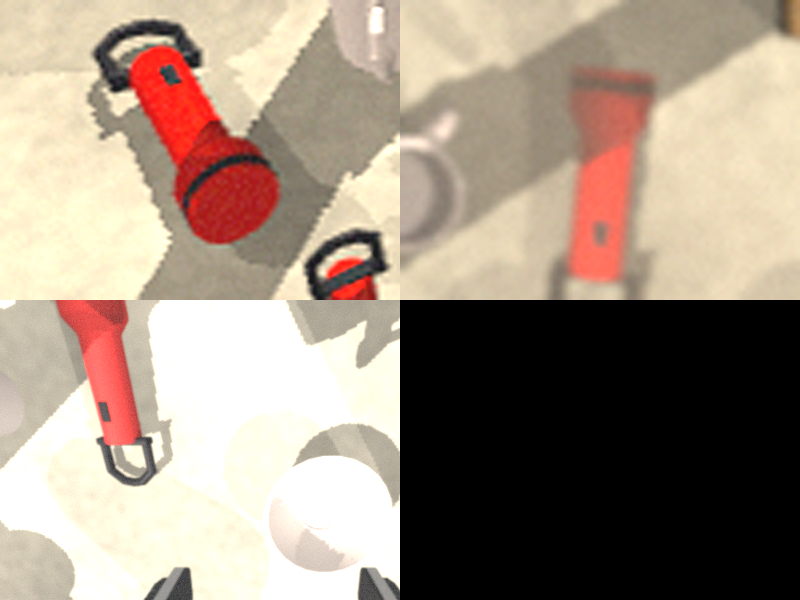

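The torch lies with its loop flat. In the top crop the lens is at (613,73) and the barrel end at (597,278). In the wrist crop the barrel end is at (121,443) and the loop tip at (131,480).

```bash
python3 - <<'E'
from go import *
import pickle
C=pickle.load(open("c4.pkl","rb"))
k=lambda x,y:np.array([358+(x+.5)/5-.5,209+(y+.5)/5-.5])
L=onz(k(213,73),29,C["top"]);B=onz(k(197,278),20,C["top"]);print("top lens",L,"barrel end",B,np.linalg.norm(L-B))
W1=onz((121,143),20,C["wrist"]);W2=onz((131,180),16,C["wrist"]);W0=onz((97,30),22,C["wrist"]);print("wrist end",W1,"loop",W2,"barrel/head",W0)
for a,b in((L,B),(W0,W2)):
    d=b-a;print("tail angle",np.arctan2(d[1],d[0]))
E
```

```text
top lens [ 501.37417393 -460.70971749   29.        ] barrel end [ 355.2870761  -449.76792174   20.        ] 146.77248736954158
wrist end [ 355.56105504 -443.63305232   20.        ] loop [ 313.04542438 -441.04866118   16.        ] barrel/head [ 463.35898039 -452.26182571   22.        ]
tail angle 3.0668331177769255
tail angle 3.067132080426702
```

```bash
python3 -c "
from go import *
rel([[407,-450,205],[407,-450,60],[407,-450,5]],-.0745)"
```

```text
at [ 287.7 -603.1  205.1] psi -0.114 j [-1.19  0.41  1.55  0.    1.18  0.49]
[0.126, -0.207, 0.0] turn -0.038 [ 407 -450  205]
[0.126, -0.207, 0.181] turn -0.038 [ 407 -450   60]
[0.126, -0.207, 0.25] turn -0.038 [ 407 -450    5]
```

Emit:
servo_tool(plan=[[[0.04,-0.065,0,-0.038],[0.08,-0.13,0,-0.038],[0.12,-0.195,0.01,-0.038],[0.126,-0.207,0.07,-0.038],[0.126,-0.207,0.13,-0.038],[0.126,-0.207,0.18,-0.038],[0.126,-0.207,0.22,-0.038],[0.126,-0.207,0.24,-0.038],[0.126,-0.207,0.25,-0.038],[0.126,-0.207,0.25,-0.038]]])

```text
time: 14.1
eef_pos: [407.4, -448.7, 6.1]
tcp_rot: [[0.997, -0.072, 0.0], [-0.072, -0.997, -0.0], [0.0, 0.0, -1.0]]
wrist_force: [0.5, -0.4, 0.5]
grip_width: 85.2
grip_force: 0.0
```

Emit:
servo_tool(plan=[[[0,0,0,0],[0,0,0,0],[0,0,0,0],[0,0,0,0],[0,0,0,0],[0,0,0,0]]], claw=1, newtons=70)

```text
time: 14.85
eef_pos: [407.8, -449.8, 7.0]
tcp_rot: [[0.997, -0.072, 0.001], [-0.072, -0.997, -0.002], [0.001, 0.002, -1.0]]
wrist_force: [-1.3, 0.1, 5.4]
grip_width: 35.9
grip_force: 69.6
```

Emit:
servo_tool(plan=[[[0,0,-0.02,0],[0,0,-0.06,0],[0,0,-0.12,0],[0,0,-0.19,0],[0,0,-0.26,-0.15],[0,0,-0.33,-0.3],[0,0,-0.39,-0.45],[0,0,-0.43,-0.6],[0,0,-0.43,-0.75],[0,0,-0.43,-0.9]]])

```text
time: 16.1
eef_pos: [406.6, -447.7, 349.8]
tcp_rot: [[0.641, 0.768, -0.001], [0.768, -0.641, 0.001], [0.0, -0.001, -1.0]]
wrist_force: [-0.6, -0.6, -3.2]
grip_width: 36.1
grip_force: 70.5
```

Emit:
servo_tool(plan=[[[0,0,0,-0.15],[0,0,0,-0.3],[0,0,0,-0.45],[0,0,0,-0.6],[0,0,0,-0.75],[0,0,0,-0.9],[0,0,0,-1],[0,0,0,-1]]])

```text
time: 17.1
eef_pos: [406.7, -447.7, 348.9]
tcp_rot: [[-0.338, 0.941, -0.001], [0.941, 0.338, 0.002], [0.002, -0.0, -1.0]]
wrist_force: [-0.9, 0.2, -2.6]
grip_width: 36.2
grip_force: 70.5
```

```bash
python3 -c "
from go import *
s=get_state();print(s['wrist_force'],s['torque'],s['grip_width'])
rel([st((-170,0,352))],3.4)"
```

```text
[-0.92272105  0.17891849 -2.55868916] [-0.09983425 -0.08592232  0.00186135] 36.2167285626778
at [ 406.7 -447.7  348.9] psi 1.916 j [-0.91  0.19  1.55  0.    1.41 -1.25]
[0.443, 0.237, -0.003] turn -1.417 [464.8 -49.8 352. ]
```

Emit:
servo_tool(plan=[[[0.055,0.03,-0.003,-0.15],[0.11,0.06,-0.003,-0.3],[0.165,0.09,-0.003,-0.45],[0.22,0.12,-0.003,-0.6],[0.275,0.15,-0.003,-0.75],[0.33,0.18,-0.003,-0.9],[0.385,0.207,-0.003,-1],[0.43,0.23,-0.003,-1],[0.443,0.237,-0.003,-1],[0.443,0.237,-0.003,-1]]])

```text
time: 18.35
eef_pos: [464.9, -50.5, 352.0]
tcp_rot: [[-0.984, 0.176, -0.0], [0.176, 0.984, -0.001], [0.0, -0.001, -1.0]]
wrist_force: [-0.5, -0.2, -4.4]
grip_width: 36.1
grip_force: 70.7
```

Emit:
servo_tool(plan=[[[0,0,0,-0.15],[0,0,0,-0.3],[0,0,0,-0.4],[0,0,0,-0.417],[0,0,0,-0.417]]])

```text
time: 18.98
eef_pos: [465.0, -51.7, 352.0]
tcp_rot: [[-0.967, -0.254, -0.0], [-0.254, 0.967, -0.0], [0.0, -0.0, -1.0]]
wrist_force: [-0.1, -0.2, -2.8]
grip_width: 35.9
grip_force: 70.7
```

```bash
python3 - <<'E'
from go import *
import pickle
C={};I={}
for n in ("scene","top"):
    im,K,R,t=cam(n); cv2.imwrite(f"pics/{n}5.png",im); C[n]=(K,R,t);I[n]=im
pickle.dump(C,open("c5.pkl","wb"))
rel([st((-170,0,352))],3.4-2*np.pi)
# predicted bar position & points, pixel
for P in ((-62,0,358),(-13,0,338)):
    for n in C: print(P,n,proj(st(P),*C[n])[0].round(1))
def g(im,uv,s,w,h):
    x0,y0=int(uv[0]-w/2/s),int(uv[1]-h/2/s);c=im[y0:y0+int(h/s),x0:x0+int(w/s)];print("origin",x0,y0)
    return cv2.convertScaleAbs(cv2.resize(c,(w,h),interpolation=cv2.INTER_CUBIC),alpha=1.5,beta=20)
o=np.zeros((600,800,3),np.uint8)
o[:,:480]=g(I["scene"],proj(st((-40,0,350)),*C["scene"])[0],6,480,600)
o[:400,480:]=g(I["top"],proj(st((-50,0,350)),*C["top"])[0],5,320,400)
cv2.imwrite("pics/v5.png",o)
E
```

```text
at [465.1 -51.3 352. ] psi -2.884 j [-0.2  -0.1   1.84 -0.    1.4  -2.03]
[-0.0, 0.002, 0.0] turn -0.001 [464.8 -49.8 352. ]
(-62, 0, 358) scene [291.  177.9]
(-62, 0, 358) top [277.3 193.8]
(-13, 0, 338) scene [307.7 191.2]
(-13, 0, 338) top [273.  177.9]
origin 258 133
origin 244 150
```

View pics/v5.png

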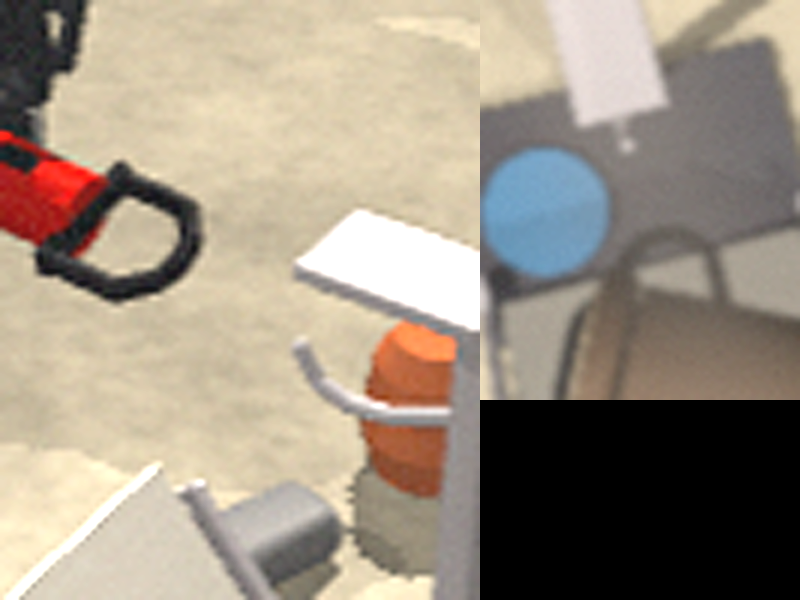

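```bash
python3 - <<'E'
from go import *
import pickle
from scipy.optimize import least_squares
C=pickle.load(open("c5.pkl","rb"))
s=lambda x,y:np.array([258+(x+.5)/6-.5,133+(y+.5)/6-.5]);t=lambda x,y:np.array([244+(x+.5)/5-.5,150+(y+.5)/5-.5])
inv=lambda P:(np.array([[np.cos(.26),np.sin(.26)],[-np.sin(.26),np.cos(.26)]])@(P[:2]-[629.1,-6.1])).round(1).tolist()+[round(P[2],1)]
A=tri([(s(190,250),C["scene"]),(t(201,239),C["top"])]);print("apex",A.round(1),inv(A))
H=tri([(s(302,346),C["scene"]),(t(148,147),C["top"])]);print("tip",inv(H))
Lf=tri([(s(297,268),C["scene"]),(t(188,108),C["top"])]);print("ledge FR",inv(Lf))
# axis from tool: grip point
st0=get_state();p=st0["eef_pos"];R=st0["tcp_rot"];print("tcp stand",inv(p))
# model torch loop outline vs black pixels in both images, fit yaw/pitch/offset
def loop(q):
    yaw,pit,dx,dy,dz=q;d=np.array([np.cos(yaw)*np.cos(pit),np.sin(yaw)*np.cos(pit),np.sin(pit)]);y=np.array([-np.sin(yaw),np.cos(yaw),0])
    o=p+[dx,dy,dz];return o,d,y
obs=[("scene",s(120,170),50+5,31),("scene",s(45,262),55,-31),("scene",s(190,250),103,0),("top",t(201,239),103,0),("scene",s(155,190),85,24),("scene",s(85,282),72,-26),("top",t(240,290),70,-26),("top",t(152,262),85,24)]
def r(q):
    o,d,y=loop(q);return np.concatenate([proj(o+a*d+b*y,*C[n])[0]-uv for n,uv,a,b in obs]+[[(q[0]-.26)*5,q[1]*2]])
f=least_squares(r,[.26,-.08,0,0,17],loss="soft_l1");print(f.x.round(3),r(f.x).round(1));o,d,y=loop(f.x);print("bar",inv(o+103*d))
E
```

```text
apex [563.4 -33.8 370.3] [-70.6, -9.9, np.float64(370.3)]
tip [-15.0, 1.0, np.float64(339.2)]
ledge FR [-6.5, -23.3, np.float64(393.6)]
tcp stand [-170.1, -1.5, np.float64(352.0)]
[ 0.324  0.064  0.806 -9.395 10.139] [-0.3  2.9 -0.9 -0.7 -1.6 -0.2 -4.4 -1.9  2.8  3.6 -0.5 -3.4  0.5 -3.6
 -0.8  2.5  0.3  0.1]
bar [-69.2, -4.2, np.float64(368.8)]
```

Emit:
servo_tool(plan=[[[0,0.006,0.002,0],[-0.015,0.011,0.004,0],[-0.035,0.011,0.004,0],[-0.055,0.011,0.004,0],[-0.075,0.011,0.004,0],[-0.09,0.011,0.004,0],[-0.1,0.011,0.004,0],[-0.1,0.011,0.004,0]]])

```text
time: 20.08
eef_pos: [540.5, -21.7, 348.7]
tcp_rot: [[-0.966, -0.257, -0.001], [-0.257, 0.966, -0.0], [0.001, 0.0, -1.0]]
wrist_force: [0.3, -0.3, -2.7]
grip_width: 35.8
grip_force: 70.7
```

```bash
python3 - <<'E'
from go import *
import pickle
s=get_state();print(s["eef_pos"].round(1),s["wrist_force"].round(1),s["torque"].round(2))
im,*c=cam("scene");cv2.imwrite("pics/scene6.png",im);im2,*c2=cam("top");cv2.imwrite("pics/top6.png",im2)
uv=proj(st((10,0,368)),*c)[0];print("pred bar",uv.round(1))
x0,y0=int(uv[0])-32,int(uv[1])-18
g=im[y0:y0+36,x0:x0+50]
# ascii: R red, # black, o metal bright, . other
for r,row in enumerate(g.astype(int)):
    print(y0+r,"".join("R" if p[2]>110 and p[1]<70 and p[0]<60 else "#" if p.max()<62 else "W" if p.min()>150 else "m" if p.max()-p.min()<28 else "." for p in row))
print(x0)
E
```

```text
[540.5 -21.7 348.7] [ 0.3 -0.3 -2.7] [ 0.01 -0.05 -0.04]
pred bar [316.6 184.1]
166 .R.##....mmm....m........mm......m...m............
167 RR######....mm.m..m.m..mmm.......mm...............
168 ..########....mmmm..mm.....m...mmmWmmm............
169 ....######RR.RRR.mmm..m#mm.m..mmWWmWWmmm..........
170 ......###RRRRRRRRR.mmm###m...mmWmmWmWWWWWmm.......
171 ........#RRRRRRRRRRR.#####mm.mWWWWWWWWWWWWWWm.....
172 ........RRRRRRRRRRRR.######mmWWWWWWWWWWWWWWWWWWm..
173 .........RRRRRRRRR...######mWWWWWWWWWWWWWWWWWWWWWm
174 .........RRRRRRRR...######mWWWWWWWWWWWWWWWWWWWWWWW
175 ...........RRRRR...#####mWWWWWWWWWWWWWWWWWWWWWWWWW
176 ............RRRR..#####mWWWWWWWWWWWWWWWWWWWWWWWWWW
177 .................#####mmmWWWWWWWWWWWWWWWWWWWWWWWWW
178 .................####m.mmmmmWWWWWWWWWWWWWWWWWWWWWW
179 ................####m.mmmmmmmmWWWWWWWWWWWWWWWWWWWW
180 ...............#####.....mmmmmmmmWWWWWWWWWWWWWWWWW
181 .mm...........#####........mmmmmmmmmWWWWWWWWWWWWWW
182 ...........#######............mmmmmmmmWWWWWWWWWWWW
183 .m........#######................mmmmmmmmWWWWWWWWW
184 .m......mm######..........
[... 263 characters left out ...]
########mmm#########m...R...........
190 .m....m.........#################m.m..RR..........
191 .................m##############m....RRRRR........
192 .....mm.m...........########mmm.....RRRRRRRR......
193 ..mm...m..m..m........m###mm........RRRRRRR.......
194 .....m.m..mm.mm.........mmmmm.....m..RRRRR.R......
195 ......mm.m.mm..m........mmmmm.....m...RRRRRR......
196 .....m......mm..m...m...mmmmmm.........RRRR.......
197 ......m...m..m...........mmmmmmm.........RRR.....m
198 ........m..................mmmmmm................m
199 ............................mmmmmmm..............m
200 ...........m..mm......m......mmmmmmmmm.R.........m
201 ..mm........m..mm..m...........mmmmmmmmmmmmmmmmmmm
284
```

Emit:
servo_tool(plan=[[[0,0,0.01,0],[0,0,0.02,0],[0,0,0.03,0],[0,0,0.038,0],[0,0,0.042,0],[0,0,0.042,0]]])

```text
time: 20.92
eef_pos: [541.5, -22.3, 316.6]
tcp_rot: [[-0.967, -0.256, 0.004], [-0.256, 0.967, -0.001], [-0.004, -0.002, -1.0]]
wrist_force: [1.0, -1.8, 2.2]
grip_width: 35.6
grip_force: 71.0
```

Emit:
servo_tool(plan=[[[0,0,0.002,0],[0,0,0.004,0],[0,0,0.006,0],[0,0,0.006,0]]])

```text
time: 21.42
eef_pos: [540.7, -22.1, 310.6]
tcp_rot: [[-0.967, -0.256, 0.001], [-0.256, 0.967, -0.001], [-0.001, -0.001, -1.0]]
wrist_force: [1.4, -3.5, 1.6]
grip_width: 36.2
grip_force: 71.4
```

```bash
cat > asc.py <<'E'
from go import *
def asc(im,c,P,a,b,w,h):
    uv=proj(st(P),*c)[0];print("pred",uv.round(1));x0,y0=int(uv[0])-a,int(uv[1])-b;print("x0",x0)
    for r,row in enumerate(im[y0:y0+h,x0:x0+w].astype(int)):
        print(y0+r,"".join("R" if p[2]>110 and p[1]<70 and p[0]<60 else "#" if p.max()<62 else "W" if p.min()>150 else "m" if p.max()-p.min()<28 else "." for p in row))
E
python3 - <<'E'
from asc import *
s=get_state();print(s["eef_pos"].round(1),s["wrist_force"].round(1),s["torque"].round(2))
im,*c=cam("scene");cv2.imwrite("pics/scene7.png",im);asc(im,c,(10,0,329),32,22,50,38)
E
```

```text
[540.7 -22.1 310.6] [ 1.4 -3.5  1.6] [-0.48 -1.09 -0.42]
pred [315.7 197.4]
x0 283
175 ##########m....m.mm..m...mWWWWWWWWWWWWWWWWWWWWWWWW
176 #..#######m...m..m..m..mmWWWWWWWWWWWWWWWWWWWWWWWWW
177 #.RRR.####m............mmmWWWWWWWWWWWWWWWWWWWWWWWW
178 #.R.##...mm.m..........mmmmmmWWWWWWWWWWWWWWWWWWWWW
179 .R.######....m.m.......mmmmmmmmWWWWWWWWWWWWWWWWWWW
180 .R########RR...mmm.m..m##mmmmmmmmmWWWWWWWWWWWWWWWW
181 #..#######RRRRRRR..mmm###m..mmmmmmmmmWWWWWWWWWWWWW
182 m.....###.RRRRRRRRRRR#######m..mmmmmmmmWWWWWWWWWWW
183 #........RRRRRRRRRRR.##########m..mmmmmmmmWWWWWWWW
184 m........RRRRRRRRR...############mmmmmmmmmmmmWWWWW
185 m........RRRRRRRR...################m..mmmmmmmmmWW
186 ...........RRRRRR..#####m..m#########m.....mmmmmmm
187 m..........RRRRR..#####m......m######m.m......mmmm
188 ...........RRRRR..####m..........m####..........mm
189 m................#####mmmmm.......####............
190 m...............#####..mmmm.......###mRRR.........
191 m..............#####...mmmmm.....mm###..RRR.......
192 m............#######...mmmmm....m.m###.RRRRRR.....
193 ...mm.......#######....
[... 372 characters left out ...]
..mm.m##################mmmmm.R.........
201 .................mm###########mmmmmmmmmmmmmmmmmmmm
202 ....m................m#####mm.....mmmmmmmmmmmmmmmm
203 .................m.....mmm.............mmmmmmmmmmm
204 .........m.......................................m
205 ..................................................
206 ......................m...........................
207 ..................................................
208 ...................m.............................m
209 ..................m................mm............m
210 ..................mm...............mm............m
211 Wm.................................mmm...........m
212 mmm...............................mmmm...........m
```

The loop is over the hook, with the hook tip visible inside it at (308,192). Now I'll ease the grip and swing the torch part of the way down about the hook.

Emit:
servo_tool(plan=[[[0,0,0,0],[0,0,0.008,0],[-0.001,0,0.016,0],[-0.002,0,0.024,0],[-0.004,0,0.031,0],[-0.006,0,0.039,0],[-0.0085,0,0.046,0],[-0.012,0,0.053,0],[-0.015,0,0.06,0],[-0.015,0,0.06,0]]], newtons=20)

```text
time: 22.72
eef_pos: [551.8, -18.5, 261.9]
tcp_rot: [[-0.966, -0.257, -0.001], [-0.257, 0.966, 0.0], [0.001, 0.001, -1.0]]
wrist_force: [-0.6, -1.8, 2.1]
grip_width: 36.0
grip_force: 75.2
```

```bash
python3 - <<'E'
from asc import *
s=get_state();print(s["eef_pos"].round(1),s["wrist_force"].round(1),s["torque"].round(2),s["grip_width"])
im,*c=cam("scene");cv2.imwrite("pics/scene8.png",im);asc(im,c,(10,0,329),50,22,72,60)
E
```

```text
[551.8 -18.5 261.9] [-0.6 -1.8  2.1] [-0.17 -0.51 -0.18] 35.96923415747448
pred [315.7 197.4]
x0 265
175 ..........m######################mm####m.m.mWWWWWWWWWWWWWWWWWWWWWWWWWWWW
176 ...m...mm.m#######################m####mm.mWWWWWWWWWWWWWWWWWWWWWWWWWWWWW
177 ..m.m.....m#######################m###m..mmmWWWWWWWWWWWWWWWWWWWWWWWWWWWW
178 .m........mm######################m###m..mmmmmmWWWWWWWWWWWWWWWWWWWWWWWWW
179 .....m....m##########################m...mmmmmmmmWWWWWWWWWWWWWWWWWWWWWWW
180 m....m...mm##########################m......mmmmmmmmWWWWWWWWWWWWWWWWWWWW
181 ..m.....mm###########################m........mmmmmmmmmWWWWWWWWWWWWWWWWW
182 ....mm#mmm###########################m...........mmmmmmmmWWWWWWWWWWWWWWW
183 ..mmm###############################mm..............mmmmmmmmWWWWWWWWWWWW
184 m..m##############################m#m.................mmmmmmmmmWWWWWWWWW
185 ...m####mm########m##############m.......................mmmmmmmmmWWWWWW
186 ...m#################m###########m...m....................m..mmmmmmmWWWW
187 ...m#############################m.mm............mm###m..m......mmmmmmm
[... 2920 characters left out ...]
mmmmmmm
226 WWmmmmmmmmmmmmmmmmmmmmmmmmmmmmmmmmmmm###########m......mmmmmmmmmmmmmmmmm
227 Wmmmmmmmmmmmmmmmmmmmmmmmmmmmmmmmmmmm##########mmmm......mmmmmmmmmmmmmmmm
228 mmmmmmmmmmmmmmmmmmmmmmmmmmmmmmmmmmmmm#######mmmmmm.......mmmmmmmmmmmmmmm
229 mmmmmmmmmmmmmmmmmmmmmmmmmmmmmmmmmmmmmm###mmmmmmmm............m...mmmmmmm
230 mmmmmmmmmmmmmmmmmmmmmmmmmmmmmmmmmmmmmm##mmmmmmmm.................mmmmmmm
231 mmmmmmmmmmmmmmmmmmmmmmmmmmmmmmmmmmmmmmmmmmmmmmm..................mmmmmmm
232 mmmmmmmmmmmmmmmmmmmmmmmmmmmmmmmmmmmmmmmmmmmmmm...................mmmmmmm
233 mmmmmmmmmmmmmmmmmmmmmmmmmmmmmmmmmmmmmmmmmmmmm....................mmmmmmm
234 mmmmmmmmmmmmmmmmmmmmmmmmmmmmmmmmmmmmmmmmmm.......................mmmmmmm
```

Emit:
servo_tool(plan=[[[0,0,0,0],[0,0,0,0],[0,0,0,0],[0,0,0,0],[0,0,0,0],[0.005,0,0,0],[0.02,0,-0.01,0],[0.05,0,-0.04,0],[0.08,0,-0.08,0],[0.12,0,-0.1,0]]], claw=-1)

```text
time: 24.02
eef_pos: [458.7, -43.8, 345.1]
tcp_rot: [[-0.966, -0.257, 0.004], [-0.257, 0.966, -0.001], [-0.003, -0.002, -1.0]]
wrist_force: [-0.3, -1.0, 0.6]
grip_width: 85.8
grip_force: 0.0
```

Emit:
servo_tool(plan=[[[0.05,0,-0.04,0],[0.1,0,-0.04,0],[0.15,0,-0.04,0],[0.15,0,-0.04,0],[0.15,0,-0.04,0],[0.15,0,-0.04,0],[0.15,0,-0.04,0],[0.15,0,-0.04,0]]])

```text
time: 25.02
eef_pos: [343.3, -74.0, 374.2]
tcp_rot: [[-0.966, -0.257, -0.001], [-0.257, 0.966, 0.0], [0.001, 0.001, -1.0]]
wrist_force: [-0.9, -0.4, -0.2]
grip_width: 85.4
grip_force: 0.0
```

```bash
python3 - <<'E'
from asc import *
import pickle
s=get_state();print(s["eef_pos"].round(1),s["wrist_force"].round(1),s["grip_width"])
im,*c=cam("scene");cv2.imwrite("pics/scene9.png",im);i2,*c2=cam("top");cv2.imwrite("pics/top9.png",i2)
asc(im,c,(10,0,250),34,45,60,88)
# predicted hanging red bbox
for z in (134,277): print(proj(st((10,0,z)),*c).round(1))
g=cv2.cvtColor(i2,6).astype(np.float32);C=c2
E=lambda f,y,L=150:st((-60-L*np.sin(f),y,30+L*np.cos(f)))
for y in (90,45,0,-45,-90):
    uv=proj(E(.7,y),*C)[0]; d=proj(E(.8,y),*C)[0]-uv; d/=np.linalg.norm(d)
    t=np.arange(-6,6.01,.25); p=(uv+t[:,None]*d).astype(np.float32)
    v=cv2.remap(g,p[None,:,0].copy(),p[None,:,1].copy(),1)[0]
    i=v.argmax(); w=np.clip(v-v[max(0,i-8):i+9].mean(),0,None)*(abs(t-t[i])<2); tc=(w*t).sum()/w.sum()
    print(y,"phi",round(.7+tc/(np.linalg.norm(proj(E(.75,y),*C)[0]-uv)/.05),3))
E
```

```text
[343.3 -74.  374.2] [-0.9 -0.4 -0.2] 85.41338693028848
pred [314.  222.6]
x0 280
177 .mm...........m..m...m....mmmWWWWWWWWWWWWWWWWWWWWWWWWWWWWWWW
178 ..........................mmmmmmWWWWWWWWWWWWWWWWWWWWWWWWWWWW
179 .mmm.....mm.........m.....mmmmmmmmWWWWWWWWWWWWWWWWWWWWWWWWWW
180 ...mm........................mmmmmmmmWWWWWWWWWWWWWWWWWWWWWWW
181 mm....m..m.....................mmmmmmmmmWWWWWWWWWWWWWWWWWWWW
182 m.m..m............................mmmmmmmmmWWWWWWWWWWWWWWWWW
183 m.mmm........m............m..........mmmmmmmmWWWWWWWWWWWWWWW
184 mmmmmm.......mm........................mmmmmmmmmWWWWWWWWWWWW
185 .m....m.....mm..mm........................mmmmmmmmmWWWWWWWWW
186 m.mmmmmm.mmmmm.m.......m...................m..mmmmmmmWWWWWWm
187 m.mmmm...m.mm.......m.mmm.m...............m......mmmmmmmWWmm
188 ..mm....m...mm.m........m..........................mmmmmmmmm
189 .m.mmmmm.m....mm..m......mmmmm...m......m.RR..........mmmmmm
190 mmm..mm.m.m.m....m....m.m.mmmm.mm......m..RRR.........mmmmmm
191 ........m.m..........m....mmmmm.......m..RRRRR........mmmmmm
192 .............m...m..m.....mmmmm...m...m.
[... 4097 characters left out ...]
......mmmmmmmmm...
256 mmmmmmmmmmmmmmmmmmmmmmmmm#####..................mmmmmmmmmm..
257 mmmmmmmmmmmmmmmmmmmmmmmm#######.................mmmmmmmmm...
258 mmmmmmmmmmmmmmmmmmmmmmm#####.###................mmmmmmmmm...
259 mmmmmmmmmmmmmmmmmmmmmm######..####.............mmmmmmmmmm...
260 mmmmmmmmmmmmmmmmmmmmm########..######.......####mmmmmmmmm...
261 mmmmmmmmmmmmmmmmmmmm#########m...###############mmmmmmmmm...
262 mmmmmmmmmmmmmmmmmmmm########...m...##########..mmmmmmmmmm...
263 mmmmmmmmmmmmmmmmmmm#######m......m.....###.....mmmmmmmmm....
264 mmmmmmmmmmmmmmmmmm#######............m....m....mmmmmmmmmm...
[[311.8 256.1]]
[[314.6 214.2]]
90 phi 0.708
45 phi 0.712
0 phi 0.71
-45 phi 0.714
-90 phi 0.708
```

```bash
python3 - <<'E'
from asc import *
im,*c=cam("scene");cv2.imwrite("pics/scene10.png",im)
old=cv2.imread("pics/scene9.png");print("still changing:",(cv2.absdiff(im,old).max(2)[170:280,280:345]>40).sum())
b0=cv2.imread("pics/scene2.png") # flap done, no torch at stand
m=(cv2.absdiff(im,b0).max(2)>30)
ys,xs=np.nonzero(m[180:275,285:350]);
for r in range(190,270,4):
    q=np.nonzero(m[r,285:350])[0];print(r,(q.min()+285,q.max()+285,len(q)) if len(q) else None,end=" | ")
print()
def edges(xb,xl,zb=329):
    ax=np.array([xb-xl,0,np.sqrt(195**2-(xb-xl)**2)]);ax/=195;L=np.array([xb,0,zb])-195*ax
    m=np.zeros((420,560),np.uint8);fx=np.array([ax[2],0,-ax[0]]);fy=np.array([0,1,0])
    for seg in(((0,29),(32,29)),((32,29),(46,19)),((46,19),(143,19))):
        P=[st(L+z*ax+r*(np.cos(a)*fx+np.sin(a)*fy)) for z,r in seg for a in np.linspace(0,6.28,40)]
        cv2.fillConvexPoly(m,cv2.convexHull(np.round(proj(np.array(P),*c)).astype(np.int32)),1)
    return {r:int(np.nonzero(m[r])[0].min()) if m[r].any() else None for r in (222,226,230,246,250,254,258,262,266)},proj(st(L+147*ax+31*-fy),*c).round(0),proj(st(L+195*ax),*c).round(0)
for a in((10,10),(20,20),(30,30),(40,30),(48,30)):print(a,*edges(*a))
E
```

```text
still changing: 0
190 None | 194 None | 198 (np.int64(326), np.int64(332), 7) | 202 (np.int64(323), np.int64(328), 6) | 206 (np.int64(320), np.int64(324), 5) | 210 (np.int64(320), np.int64(331), 11) | 214 (np.int64(319), np.int64(331), 12) | 218 (np.int64(317), np.int64(330), 14) | 222 (np.int64(318), np.int64(330), 13) | 226 (np.int64(317), np.int64(330), 14) | 230 (np.int64(316), np.int64(330), 15) | 234 (np.int64(315), np.int64(329), 15) | 238 (np.int64(314), np.int64(329), 16) | 242 (np.int64(312), np.int64(328), 17) | 246 (np.int64(309), np.int64(328), 20) | 250 (np.int64(308), np.int64(328), 21) | 254 (np.int64(308), np.int64(327), 20) | 258 (np.int64(309), np.int64(327), 18) | 262 (np.int64(311), np.int64(327), 17) | 266 None | 
(10, 10) {222: 306, 226: 306, 230: 306, 246: 301, 250: 301, 254: 301, 258: 301, 262: 305, 266: None} [[308. 219.]] [[316. 197.]]
(20, 20) {222: 310, 226: 310, 230: 309, 246: 305, 250: 305, 254: 304, 258: 304, 262: 306, 266: None} [[312. 221.]] [[319. 199.]]
(30, 30) {222: 314, 226: 313, 230: 313, 246: 309, 250: 308, 254: 307, 258: 307, 262: 309, 266: 314} [[315. 222.]] [[323. 200.]]
(40, 30) {222: 316, 226: 315, 230: 315, 246: 310, 250: 308, 254: 307, 258: 307, 262: 309, 266: 313} [[318. 224.]] [[327. 202.]]
(48, 30) {222: 318, 226: 317, 230: 316, 246: 310, 250: 308, 254: 308, 258: 307, 262: 309, 266: 314} [[320. 224.]] [[329. 203.]]
```

```bash
python3 - <<'E'
from h import *
import pickle
from scipy.optimize import least_squares
c=pickle.load(open("c0.pkl","rb"))["scene"]
p=np.array([280,-558.4,230.8]);y=np.array([.448,-.894,0]);z=np.array([0,0,1.])
q=lambda u,v:np.array([(u+.5)/4.2-.5,170+(v+.5)/4.2-.5])
for n,uv in dict(kR=(262,195),kL=(3,260),kRtop=(195,125),tipR=(248,282),tipL=(115,388),kLbot=(45,350),kRbot=(212,240),bodyL=(50,230),bodyR=(190,190)).items():
    f=least_squares(lambda s:proj(p+s[0]*y+s[1]*z,*c)[0]-q(*uv),[0,50]);print(n,"a,h above TCP:",f.x.round(0))
E
```

```text
kR a,h above TCP: [-82.  49.]
kL a,h above TCP: [ 71. 120.]
kRtop a,h above TCP: [-57. 117.]
tipR a,h above TCP: [-53.   5.]
tipL a,h above TCP: [46.  7.]
kLbot a,h above TCP: [72. 58.]
kRbot a,h above TCP: [-41.  46.]
bodyL a,h above TCP: [ 42. 117.]
bodyR a,h above TCP: [-40.  84.]
```

The torch hangs by its loop, but too far back on the hook, leaning on the post with the bar at about x = 48. I'll go round the left side and nudge the loop forward from behind so it slides down to the seat.

Emit:
servo_tool(plan=[[[-0.045,0.055,0,0],[-0.09,0.11,0,0],[-0.135,0.165,0,0],[-0.18,0.22,0,0],[-0.22,0.265,0,0],[-0.29,0.265,0,0],[-0.36,0.265,0,0],[-0.43,0.265,0,0],[-0.5,0.265,0,0],[-0.517,0.265,0,0]]])

```text
time: 26.42
eef_pos: [690.8, 237.4, 371.0]
tcp_rot: [[-0.967, -0.256, -0.003], [-0.256, 0.967, -0.001], [0.003, -0.0, -1.0]]
wrist_force: [-0.3, -0.1, 1.1]
grip_width: 85.4
grip_force: 0.0
```

```bash
python3 -c "
from go import *
rel([st((120,93,374)),st((120,93,205)),st((80,93,205))])
im,*c=cam('scene');b=cv2.imread('pics/scene10.png');print((cv2.absdiff(im,b).max(2)[185:270,285:333]>40).sum())"
```

```text
at [690.8 237.4 371. ] psi -2.882 j [ 0.27  0.44  1.18 -0.    1.53 -1.56]
[0.003, -0.158, -0.004] turn 0 [721.2 114.6 374. ]
[0.002, -0.158, 0.208] turn 0 [721.2 114.6 205. ]
[0.052, -0.158, 0.208] turn 0 [682.5 104.3 205. ]
3
```

Emit:
servo_tool(plan=[[[0.003,-0.07,0,0],[0.003,-0.13,0,0],[0.003,-0.158,0.03,0],[0.003,-0.158,0.09,0],[0.003,-0.158,0.15,0],[0.003,-0.158,0.2,0],[0.003,-0.158,0.208,0],[0.025,-0.158,0.208,0],[0.045,-0.158,0.208,0],[0.052,-0.158,0.208,0]]])

```text
time: 27.72
eef_pos: [681.1, 104.1, 210.6]
tcp_rot: [[-0.966, -0.257, 0.003], [-0.257, 0.967, 0.0], [-0.003, -0.001, -1.0]]
wrist_force: [0.8, -0.6, -0.1]
grip_width: 85.6
grip_force: 0.0
```

```bash
cat > chk.py <<'E'
from go import *
s=get_state();p=s["eef_pos"];a=.26;d=p[:2]-[629.1,-6.1]
print("stand tcp",round(d[0]*np.cos(a)+d[1]*np.sin(a),1),round(-d[0]*np.sin(a)+d[1]*np.cos(a),1),p[2].round(1),"F",s["wrist_force"].round(1),"T",s["torque"].round(2))
im,*c=cam("scene");b0=cv2.imread("pics/scene2.png");cv2.imwrite("pics/last.png",im)
m=(cv2.absdiff(im,b0).max(2)>30)
for r in range(186,270,6):
    q=np.nonzero(m[r,285:331])[0];print(r,(q.min()+285,q.max()+285) if len(q) else None,end=" | ")
print()
E
python3 chk.py
```

```text
stand tcp 78.6 93.1 210.6 F [ 0.8 -0.6 -0.1] T [-0.   -0.02 -0.02]
186 None | 192 None | 198 (np.int64(326), np.int64(330)) | 204 (np.int64(321), np.int64(326)) | 210 (np.int64(320), np.int64(330)) | 216 (np.int64(317), np.int64(330)) | 222 (np.int64(318), np.int64(330)) | 228 (np.int64(316), np.int64(329)) | 234 (np.int64(315), np.int64(329)) | 240 (np.int64(314), np.int64(329)) | 246 (np.int64(309), np.int64(328)) | 252 (np.int64(308), np.int64(328)) | 258 (np.int64(310), np.int64(327)) | 264 (np.int64(317), np.int64(322)) |
```

No contact so far. I'll push forward slowly.

Emit:
servo_tool(plan=[[[0.004,0,0,0],[0.008,0,0,0],[0.012,0,0,0],[0.016,0,0,0],[0.02,0,0,0],[0.024,0,0,0],[0.028,0,0,0],[0.028,0,0,0]]])

```text
time: 28.78
eef_pos: [658.7, 98.2, 208.1]
tcp_rot: [[-0.967, -0.257, -0.0], [-0.257, 0.967, -0.0], [0.0, 0.0, -1.0]]
wrist_force: [-0.3, -0.1, -0.9]
grip_width: 85.3
grip_force: 0.0
```

```bash
python3 chk.py
```

```text
stand tcp 55.4 93.2 208.1 F [-0.3 -0.1 -0.9] T [ 0.   -0.05  0.06]
186 None | 192 None | 198 (np.int64(326), np.int64(330)) | 204 (np.int64(323), np.int64(330)) | 210 (np.int64(320), np.int64(330)) | 216 (np.int64(317), np.int64(330)) | 222 (np.int64(315), np.int64(330)) | 228 (np.int64(314), np.int64(329)) | 234 (np.int64(314), np.int64(329)) | 240 (np.int64(313), np.int64(327)) | 246 (np.int64(308), np.int64(327)) | 252 (np.int64(306), np.int64(328)) | 258 (np.int64(308), np.int64(327)) | 264 (np.int64(310), np.int64(325)) |
```

Emit:
servo_tool(plan=[[[0.004,0,0,0],[0.008,0,0,0],[0.012,0,0,0],[0.016,0,0,0],[0.02,0,0,0],[0.024,0,0,0],[0.028,0,0,0],[0.028,0,0,0]]])

```text
time: 29.82
eef_pos: [637.0, 92.5, 208.1]
tcp_rot: [[-0.967, -0.257, -0.0], [-0.257, 0.967, -0.0], [0.0, 0.0, -1.0]]
wrist_force: [-0.9, 0.2, 0.1]
grip_width: 85.2
grip_force: 0.0
```

```bash
python3 chk.py; python3 - <<'E'
from asc import *
im=cv2.imread("pics/last.png");import pickle;asc(im,pickle.load(open("c0.pkl","rb"))["scene"],(10,0,290),34,22,60,48)
E
```

```text
stand tcp 33.0 93.2 208.1 F [-0.9  0.2  0.1] T [-0.   -0.01  0.03]
186 None | 192 None | 198 (np.int64(319), np.int64(330)) | 204 (np.int64(319), np.int64(330)) | 210 (np.int64(318), np.int64(330)) | 216 (np.int64(315), np.int64(330)) | 222 (np.int64(314), np.int64(330)) | 228 (np.int64(314), np.int64(328)) | 234 (np.int64(314), np.int64(328)) | 240 (np.int64(313), np.int64(328)) | 246 (np.int64(309), np.int64(328)) | 252 (np.int64(309), np.int64(328)) | 258 (np.int64(309), np.int64(327)) | 264 (np.int64(314), np.int64(326)) | 
pred [314.9 210.1]
x0 280
188 .........m.....m........mm.........................mmmmmmmmm
189 mmm...m....m.m...........m.mmm.........mm.R.........R#mmmmmm
190 m....m..........mm....m...mmmm........mm..RR........##mmmmmm
191 ...............mm.........mmmmm.....mmm..RRRRR......##mmmmmm
192 ......m...................mmmmm.......m.RRRRRRRR....##mmmmmm
193 ......mm..mm.....m.........mmmmm........RRRRRR...RR.#mmmmmmm
194 m...m....mmmm.mmmm.........mmmmmm........RRRR..##..m#mmmmmmm
195 .........m......m........m..mmmmm....m........#######mmmmmmm
196 ................
[... 1879 characters left out ...]
mmmmmmmmmmmmm############...............mmmmmmmmmm
226 mmmmmmmmmmmmmmmmmmmmmm#############...............mmmmmmmmmm
227 mmmmmmmmmmmmmmmmmmmmmm#########mm##...............mmmmmmmmmm
228 mmmmmmmmmmmmmmmmmmmmmm#######mmmm##...............mmmmmmmmmm
229 mmmmmmmmmmmmmmmmmmmmmmm####mmmmmmm................mmmmmmmmmm
230 mmmmmmmmmmmmmmmmmmmmmmm##mmmmmmmm.R...............mmmmmmmmmm
231 mmmmmmmmmmmmmmmmmmmmmmmmmmmmmmmm..................mmmmmmmmmm
232 mmmmmmmmmmmmmmmmmmmmmmmmmmmmmmm...................mmmmmmmmmm
233 mmmmmmmmmmmmmmmmmmmmmmmmmmmmmm...................mmmmmmmmmmm
234 mmmmmmmmmmmmmmmmmmmmmmmmmmm.......................mmmmmmmmm.
235 mmmmmmmmmmmmmmmmmmmmmmmmmmm.......................mmmmmmmmmm
```

Emit:
servo_tool(plan=[[[0,0.03,0,0],[0,0.08,0,0],[0,0.13,0,0],[0,0.16,0,0],[0,0.16,0,0],[0,0.16,0,0]]])

```text
time: 30.62
eef_pos: [604.3, 216.5, 208.0]
tcp_rot: [[-0.966, -0.257, 0.0], [-0.257, 0.966, -0.0], [0.0, -0.0, -1.0]]
wrist_force: [0.2, -0.1, -0.1]
grip_width: 85.0
grip_force: 0.0
```

```bash
python3 chk.py; python3 - <<'E'
from asc import *
im=cv2.imread("pics/last.png");import pickle;asc(im,pickle.load(open("c0.pkl","rb"))["scene"],(10,0,290),20,22,46,44)
i2,*c2=cam("top");cv2.imwrite("pics/topl.png",i2);asc(i2,c2,(20,0,300),16,22,34,44)
E
```

```text
stand tcp 33.3 221.5 208.0 F [ 0.2 -0.1 -0.1] T [ 0.07 -0.01 -0.07]
186 None | 192 None | 198 (np.int64(315), np.int64(325)) | 204 (np.int64(319), np.int64(326)) | 210 (np.int64(318), np.int64(327)) | 216 (np.int64(314), np.int64(330)) | 222 (np.int64(314), np.int64(329)) | 228 (np.int64(314), np.int64(328)) | 234 (np.int64(314), np.int64(328)) | 240 (np.int64(313), np.int64(328)) | 246 (np.int64(309), np.int64(328)) | 252 (np.int64(309), np.int64(328)) | 258 (np.int64(311), np.int64(327)) | 264 (np.int64(314), np.int64(326)) | 
pred [314.9 210.1]
x0 294
188 .mm.......m............m.............mmmmmmmmm
189 ...........m.mmm.......m..m.RR..........mmmmmm
190 ..m........mmmmm............RRR.........mmmmmm
191 .mm.........mmmmm.....mmm..RRRRR........mmmmmm
192 ..m.........mmmmm.........RRRRRRRR......mmmmmm
193 ..m..........mmmmm......m.RRRRRRRR......mmmmmm
194 mm...........mmmmmm....m...RRRRRR.......mmmmmm
195 ..mm..........mmmmm....mm......RR.R.....mmmmmm
196 ..mm..........mmmmmm......####.RR.......mmmmmm
197 m...m.....m.m..mmmmmmm....#####.RR.....mmmmmmm
198 .................mmmmmm..
[... 2746 characters left out ...]
72 mmmmmmmm.mmmmmmmmmmmmmm..mmmmmmmmm
173 mmmmmmm...mmmmmmmmmmmm....mmmmmmmm
174 mmmmmmm.R..mmmmmmmmm......mmmmmmmm
175 mmmmmmm.RR.......mmm......mmmmmmmm
176 mmmmmmmmRRRRRRR..mmm..RR..mmmmmmmm
177 mmmmmmmm.RRRRRRRR.mm.RRR.mmmmmmmmm
178 mmmmmmmm.RRRRRRRRR.m.RRR.mmmmmmmmm
179 mmmmmmmmm.RRRRRRRR...RR.mmmmmmmmmm
180 .......mmm.RRRRRRRRRRR.mmmmmmmmmmm
181 .........mm.RRRRRRRR..mmmmmmmmmmmm
182 ...........mm..RRR..mmmmmmmmmmmmmm
183 ............mmmmmmmmmmmmmmmmmmmmmm
184 .............mmmmmmmmmmmmmmmmmmmmm
185 ..............mmmmmmmmmmmmmmmmmmmm
186 ..............mmmmmmmmmmmmmmmmmmmm
187 ...............mmmmmmmmmmmmmmmmmmm
188 ...............mmmmmmmmmmmmmmmmmmm
189 ...............mmmmmmmmmmmmmmmmmmm
```

The push slid the bar forward to about x = 29, with some yaw. Now I'll do the same from the other side.

Emit:
servo_tool(plan=[[[0,0,-0.07,0],[-0.03,0,-0.14,0],[-0.06,0,-0.21,0],[-0.096,0,-0.2775,0],[-0.096,-0.075,-0.2775,0],[-0.096,-0.15,-0.2775,0],[-0.096,-0.225,-0.2775,0],[-0.096,-0.3,-0.2775,0],[-0.096,-0.37,-0.2775,0],[-0.096,-0.395,-0.2775,0]]])

```text
time: 31.98
eef_pos: [759.8, -74.9, 429.1]
tcp_rot: [[-0.968, -0.251, -0.001], [-0.251, 0.968, -0.001], [0.001, -0.001, -1.0]]
wrist_force: [-0.4, 0.3, -0.2]
grip_width: 85.4
grip_force: 0.0
```

Emit:
servo_tool(plan=[[[0,0,0,0],[0,0,0.06,0],[0,0,0.12,0],[0,0,0.18,0],[0,0,0.23,0],[0,0,0.244,0],[0,0,0.244,0]]])

```text
time: 32.85
eef_pos: [759.7, -67.9, 235.0]
tcp_rot: [[-0.966, -0.258, -0.0], [-0.258, 0.966, 0.001], [0.0, 0.001, -1.0]]
wrist_force: [0.5, -0.3, 0.6]
grip_width: 85.4
grip_force: 0.0
```

```bash
python3 chk.py
```

```text
stand tcp 110.3 -93.3 235.0 F [ 0.5 -0.3  0.6] T [0.01 0.01 0.01]
186 (np.int64(323), np.int64(330)) | 192 (np.int64(321), np.int64(330)) | 198 (np.int64(319), np.int64(330)) | 204 (np.int64(319), np.int64(330)) | 210 (np.int64(318), np.int64(330)) | 216 (np.int64(315), np.int64(330)) | 222 (np.int64(314), np.int64(330)) | 228 (np.int64(314), np.int64(330)) | 234 (np.int64(314), np.int64(330)) | 240 (np.int64(313), np.int64(330)) | 246 (np.int64(309), np.int64(328)) | 252 (np.int64(309), np.int64(330)) | 258 (np.int64(309), np.int64(328)) | 264 (np.int64(314), np.int64(326)) |
```

Emit:
servo_tool(plan=[[[0.02,0,0,0],[0.035,0,0,0],[0.042,0,0,0],[0.047,0,0,0],[0.052,0,0,0],[0.057,0,0,0],[0.062,0,0,0],[0.067,0,0,0],[0.072,0,0,0],[0.077,0,0,0]]])

```text
time: 34.15
eef_pos: [699.9, -85.2, 234.9]
tcp_rot: [[-0.966, -0.257, -0.0], [-0.257, 0.966, 0.0], [0.0, 0.0, -1.0]]
wrist_force: [0.4, 0.6, -0.7]
grip_width: 85.2
grip_force: 0.0
```

Emit:
servo_tool(plan=[[[0.005,0,0,0],[0.01,0,0,0],[0.015,0,0,0],[0.015,0,0,0],[0.015,-0.03,0,0],[0.015,-0.08,0,0],[0.015,-0.14,0,0],[0.015,-0.18,-0.1,0],[0.015,-0.18,-0.16,0],[0.015,-0.18,-0.2,0]]])

```text
time: 35.4
eef_pos: [726.5, -231.1, 399.1]
tcp_rot: [[-0.967, -0.254, 0.005], [-0.254, 0.967, -0.003], [-0.004, -0.004, -1.0]]
wrist_force: [-1.0, 0.0, -0.6]
grip_width: 85.5
grip_force: 0.0
```

```bash
python3 chk.py; python3 - <<'E'
from asc import *
im=cv2.imread("pics/last.png");import pickle;asc(im,pickle.load(open("c0.pkl","rb"))["scene"],(10,0,290),24,22,50,80)
E
```

```text
stand tcp 36.2 -242.4 399.1 F [-1.   0.  -0.6] T [-0.02 -0.    0.04]
186 (np.int64(286), np.int64(292)) | 192 (np.int64(285), np.int64(292)) | 198 (np.int64(285), np.int64(330)) | 204 (np.int64(285), np.int64(330)) | 210 (np.int64(285), np.int64(330)) | 216 (np.int64(312), np.int64(328)) | 222 (np.int64(313), np.int64(327)) | 228 (np.int64(313), np.int64(327)) | 234 (np.int64(313), np.int64(327)) | 240 (np.int64(312), np.int64(327)) | 246 (np.int64(309), np.int64(328)) | 252 (np.int64(309), np.int64(328)) | 258 (np.int64(311), np.int64(327)) | 264 (np.int64(315), np.int64(323)) | 
pred [314.9 210.1]
x0 290
188 ###m...........m.........................mmmmmmmmm
189 ###m............mmm...........m.RR..........mmmmmm
190 ###m............mmmm.........m..RR..........mmmmmm
191 ###m.m..........mmmmm..........RRRRR........mmmmmm
192 ###m............mmmmm.........RR.RRRRR......mmmmmm
193 ##m...m..........mmmmm........RRRRRRRRRR....mmmmmm
194 ##mm.m............mmmmm........RRRRRRRR.....mmmmmm
195 mm.m..m....m......mmmmm.........RRRRRRRR....mmmmmm
196 ........mm.........mmmmm..........###..RR.
[... 3213 characters left out ...]
mmmmmm##.R....RRRRRRRRR.....mmmmmmmmm...
256 mmmmmmmmmmmmmmm####.R.................mmmmmmmmmm..
257 mmmmmmmmmmmmmm######.RR...............mmmmmmmmm...
258 mmmmmmmmmmmmm########.................mmmmmmmmm...
259 mmmmmmmmmmmm###########.............##mmmmmmmmm...
260 mmmmmmmmmmm########m.####.........####mmmmmmmmm...
261 mmmmmmmmmm#########m..###############mmmmmmmmmm...
262 mmmmmmmmmm#######m...m..###########..mmmmmmmmmm...
263 mmmmmmmmm#######m......m...#####.....mmmmmmmmm....
264 mmmmmmmm#######...........m..........mmmmmmmmmm...
265 mmmmmmm#######m......................mmmmmmmmmmmmm
266 mmmmmm########.......................mmmmmmmmmmmmm
267 mmmmm########........................mmmmmmmmmmmmm
```

Progress: the bar is now at about x = 29 with little yaw, and the torch is close to plumb. It still needs about 15–20 mm forward. I'll push the barrel itself from behind on the left side, then ease off slowly.

Emit:
servo_tool(plan=[[[-0.04,0,-0.04,0],[-0.08,0.05,-0.04,0],[-0.08,0.12,-0.04,0],[-0.08,0.19,-0.04,0],[-0.08,0.26,-0.04,0],[-0.08,0.33,-0.04,0],[-0.08,0.39,-0.04,0],[-0.08,0.415,-0.04,0],[-0.08,0.415,0.02,0],[-0.08,0.415,0.08,0]]])

```text
time: 36.7
eef_pos: [703.5, 108.4, 330.5]
tcp_rot: [[-0.967, -0.256, 0.003], [-0.256, 0.967, -0.001], [-0.003, -0.002, -1.0]]
wrist_force: [-0.2, 0.0, -0.1]
grip_width: 85.4
grip_force: 0.0
```

Emit:
servo_tool(plan=[[[0,0,0.06,0],[0,0,0.12,0],[0,0,0.17,0],[0,0,0.194,0],[0,0,0.194,0]]])

```text
time: 37.33
eef_pos: [701.7, 108.6, 173.7]
tcp_rot: [[-0.967, -0.256, -0.003], [-0.256, 0.967, -0.001], [0.003, 0.0, -1.0]]
wrist_force: [0.2, -0.3, -0.0]
grip_width: 85.3
grip_force: 0.0
```

```bash
python3 chk.py
```

```text
stand tcp 99.6 92.2 173.7 F [ 0.2 -0.3 -0. ] T [ 0.   -0.02 -0.01]
186 None | 192 None | 198 (np.int64(319), np.int64(330)) | 204 (np.int64(314), np.int64(330)) | 210 (np.int64(312), np.int64(330)) | 216 (np.int64(311), np.int64(328)) | 222 (np.int64(313), np.int64(327)) | 228 (np.int64(313), np.int64(327)) | 234 (np.int64(313), np.int64(327)) | 240 (np.int64(312), np.int64(327)) | 246 (np.int64(309), np.int64(328)) | 252 (np.int64(308), np.int64(328)) | 258 (np.int64(309), np.int64(327)) | 264 (np.int64(314), np.int64(325)) |
```

Emit:
servo_tool(plan=[[[0.03,0,0,0],[0.05,0,0,0],[0.055,0,0,0],[0.06,0,0,0],[0.065,-0.003,0,0],[0.07,-0.008,0,0],[0.075,-0.013,0,0],[0.08,-0.018,0,0],[0.085,-0.018,0,0],[0.09,-0.018,0,0]]])

```text
time: 38.62
eef_pos: [636.3, 77.5, 175.8]
tcp_rot: [[-0.966, -0.257, 0.0], [-0.257, 0.966, 0.0], [-0.0, 0.0, -1.0]]
wrist_force: [0.2, 1.3, 1.0]
grip_width: 85.4
grip_force: 0.0
```

```bash
python3 chk.py; python3 - <<'E'
from asc import *
im=cv2.imread("pics/last.png");import pickle;asc(im,pickle.load(open("c0.pkl","rb"))["scene"],(10,0,290),30,22,56,76)
E
```

```text
stand tcp 28.4 79.0 175.8 F [0.2 1.3 1. ] T [0.04 0.01 0.09]
186 (np.int64(324), np.int64(325)) | 192 (np.int64(324), np.int64(330)) | 198 (np.int64(317), np.int64(330)) | 204 (np.int64(315), np.int64(330)) | 210 (np.int64(313), np.int64(330)) | 216 (np.int64(311), np.int64(330)) | 222 (np.int64(310), np.int64(330)) | 228 (np.int64(308), np.int64(328)) | 234 (np.int64(307), np.int64(329)) | 240 (np.int64(306), np.int64(321)) | 246 (np.int64(305), np.int64(320)) | 252 (np.int64(300), np.int64(321)) | 258 (np.int64(298), np.int64(320)) | 264 (np.int64(299), np.int64(320)) | 
pred [314.9 210.1]
x0 284
188 .....m..m...m.......m..................R#######mmmmmmmmm
189 m...m..m.mm...........mmmm....m....mm..R##########mmmmmm
190 .............m........mmmm.........m..RR##########mmmmmm
191 ...m.m................mmmmm......mm..RRR##########mmmmmm
192 .....m......mm........mmmmm....m..m.RRRR##########mmmmmm
193 ..mm...m...m...........mmmmm........RRR.##########mmmmmm
194 .....mm.m..mmmm..mm....mmmmmm....mm..RRR.#########mmmmmm
195 ......mm...mmm.m........mmmmm.......#..R..#######mmmmmmm
196 ..
[... 3441 characters left out ...]
.................mmmmmmmmmm..
253 mmmmmmmmmmmmmmm.RRRRRRRRRRR.................mmmmmmmmmm..
254 mmmmmmmmmmmmmmm.RRRRRRRRRRRRRR..............mmmmmmmmm...
255 mmmmmmmmmmmmmmm..RRRRRRRRRRRR..............mmmmmmmmmm...
256 mmmmmmmmmmmmmmm..RRRRRRRRRRRRR..............mmmmmmmmmm..
257 mmmmmmmmmmmmmmm...RRRRRRRRRRR...............mmmmmmmmm...
258 mmmmmmmmmmmmmmm..RRRRRRRRRRRR.........mm...mmmmmmmmmm...
259 mmmmmmmmmmmmmmm.RRRR.RRRRRRRR.........mmmm.mmmmmmmmmm...
260 mmmmmmmmmmmmmm#.RRRRRRR..............mmmmmmmmmmmmmmmm...
261 mmmmmmmmmmmmmmm#.RRRR....................mmmmmmmmmmmm...
262 mmmmmmmmmmmmm..##.RRRR..............m......mmmmmmmmmm...
263 mmmmmmmmmmmmmmm###..RR.....................mmmmmmmmm....
```

Emit:
servo_tool(plan=[[[0.004,0,0,0],[0.008,0,0,0],[0.012,0,0,0],[0.016,0,0,0],[0.02,0,0,0],[0.024,0,0,0],[0.028,0,0,0],[0.032,0,0,0],[0.032,0,0,0]]])

```text
time: 39.8
eef_pos: [610.0, 70.9, 174.8]
tcp_rot: [[-0.967, -0.256, -0.004], [-0.256, 0.967, 0.0], [0.003, 0.001, -1.0]]
wrist_force: [0.4, 4.3, -1.5]
grip_width: 85.2
grip_force: 0.0
```

```bash
python3 chk.py; python3 - <<'E'
from asc import *
im=cv2.imread("pics/last.png");import pickle;asc(im,pickle.load(open("c0.pkl","rb"))["scene"],(10,0,290),40,24,62,36)
E
```

```text
stand tcp 1.3 79.3 174.8 F [ 0.4  4.3 -1.5] T [ 0.38 -0.03 -0.01]
186 (np.int64(315), np.int64(325)) | 192 (np.int64(316), np.int64(330)) | 198 (np.int64(315), np.int64(330)) | 204 (np.int64(309), np.int64(330)) | 210 (np.int64(308), np.int64(328)) | 216 (np.int64(305), np.int64(325)) | 222 (np.int64(302), np.int64(322)) | 228 (np.int64(300), np.int64(322)) | 234 (np.int64(297), np.int64(319)) | 240 (np.int64(294), np.int64(310)) | 246 (np.int64(287), np.int64(307)) | 252 (np.int64(285), np.int64(308)) | 258 (np.int64(285), np.int64(305)) | 264 (np.int64(291), np.int64(300)) | 
pred [314.9 210.1]
x0 274
186 .......mmmmm....m..........m............m###########mmmmmmmmmm
187 ......m..m.....m.mm.......m...m.........m##############mmmmmmm
188 .......m..........m...........m.........m################mmmmm
189 ...........m......mm.............mm.....m###################mm
190 ......m......m....m.............mmmm.....m##################mm
191 ......m...................m.....mmmmm....m##################mm
192 .....................m..........mmmmm.....m#################mm
193 ....m.......m...
[... 1222 characters left out ...]
..RR######.############..#mmmm
212 .......WWmmm...................m.RRRR#####...##########.##mmmm
213 ......WWmmmm...mmWm...........mm.R.RR.#####...#########.##mmmm
214 .....WWmmmmmmmmmmmm.........mmmmRR.....#####..########...#mmmm
215 ...WWmmmmmmmmmmmmmmm......mmmmm.RRRR...######.########...mmmmm
216 ..WWmmmmmmmmmmmmmmmm....mmmmmmmRRRRRR...############mmmmmmmmmm
217 .WWmmmmmmmmmmmmmmmmm..mmmmmmmm.RRRRRRR...##########mmmmmmmmmmm
218 WWmmmmmmmmmmmmmmmmmmmmmmmmmmmmRRRRRRRR.R.#########mmmmmmmmmmmm
219 Wmmmmmmmmmmmmmmmmmmmmmmmmmmmm.RRRRRR.R...#########mmmmmmmmmmmm
220 mmmmmmmmmmmmmmmmmmmmmmmmmmmmm..RRRRR.....########mmmmmmmmmmmmm
221 mmmmmmmmmmmmmmmmmmmmmmmmmmmmm##.RRRRR.....#######mmmmmmmmmmmmm
```

The bar has slid to the seat, with the apex at about (316,196). Now I'll ease back slowly and leave to the side.

Emit:
servo_tool(plan=[[[-0.005,0,0,0],[-0.01,0,0,0],[-0.015,0,0,0],[-0.02,0,0,0],[-0.025,0,0,0],[-0.03,0,0,0],[-0.035,0,0,0],[-0.04,0,0,0],[-0.045,0,0,0],[-0.048,0,0,0]]])

```text
time: 41.1
eef_pos: [649.0, 80.6, 175.7]
tcp_rot: [[-0.967, -0.257, 0.0], [-0.257, 0.967, -0.0], [-0.0, -0.0, -1.0]]
wrist_force: [-0.4, -0.1, 0.4]
grip_width: 86.0
grip_force: 0.0
```

Emit:
servo_tool(plan=[[[-0.004,0.005,0,0],[-0.008,0.012,0,0],[-0.01,0.03,0,0],[-0.01,0.07,0,0],[-0.01,0.12,0,0],[-0.01,0.17,0,0],[-0.01,0.17,0,0],[-0.01,0.17,0,0],[-0.01,0.17,0,0],[-0.01,0.17,0,0]]])

```text
time: 42.35
eef_pos: [621.9, 213.2, 175.7]
tcp_rot: [[-0.967, -0.255, 0.0], [-0.255, 0.967, -0.0], [-0.0, -0.0, -1.0]]
wrist_force: [-0.3, -0.4, 0.7]
grip_width: 85.4
grip_force: 0.0
```

```bash
python3 chk.py; python3 - <<'E'
from asc import *
im=cv2.imread("pics/last.png");import pickle;asc(im,pickle.load(open("c0.pkl","rb"))["scene"],(10,0,290),30,24,56,84)
E
```

```text
stand tcp 49.4 213.8 175.7 F [-0.3 -0.4  0.7] T [ 0.08 -0.02 -0.03]
186 None | 192 None | 198 (np.int64(311), np.int64(324)) | 204 (np.int64(306), np.int64(324)) | 210 (np.int64(305), np.int64(324)) | 216 (np.int64(304), np.int64(321)) | 222 (np.int64(307), np.int64(321)) | 228 (np.int64(308), np.int64(322)) | 234 (np.int64(307), np.int64(322)) | 240 (np.int64(308), np.int64(322)) | 246 (np.int64(304), np.int64(325)) | 252 (np.int64(304), np.int64(326)) | 258 (np.int64(306), np.int64(324)) | 264 None | 
pred [314.9 210.1]
x0 284
186 mm..m.m.m.m.m..........................m..mmmmmmmWWWWWWm
187 m.m.........m......mm.................m......mmmmmmmWWmm
188 ..m...m.mmm.m.......m..........................mmmmmmmmm
189 mm.....m..mm.........mmmmm.........m..RR..........mmmmmm
190 .mm.m.......m....m....mmmm.........m..RR..........mmmmmm
191 ......................mmmmm.......m..RRRRR........mmmmmm
192 mmm.......m...mm......mmmmm.........RRRRRRRR......mmmmmm
193 m..mm......mm..........mmmmm........RRRRRRRR......mmmmmm
194 .m.........m...........mmmmmm........RRRRRR.R.....mmmmmm
195 ......mm....
[... 3858 characters left out ...]
.........####...mmmmmmmmmm...
259 mmmmmmmmmmmmmmmmmm####.######..#########mm.mmmmmmmmmm...
260 mmmmmmmmmmmmmmmmm######..############...mmmmmmmmmmmmm...
261 mmmmmmmmmmmmmmmm########....#######......mmmmmmmmmmmm...
262 mmmmmmmmmmmmmmmm########..m................mmmmmmmmmm...
263 mmmmmmmmmmmmmmm#######m....................mmmmmmmmm....
264 mmmmmmmmmmmmmm#######......................mmmmmmmmmm...
265 mmmmmmmmmmmmm#######m......................mmmmmmmmmmmm.
266 mmmmmmmmmmmm########.......................mmmmmmmmmmmmm
267 mmmmmmmmmmm########........................mmmmmmmmmmmmm
268 mmmmmmmmmm#########........................mmmmmmmmmmmmm
269 mmmmmmmmm#########m........................mmmmmmmmmmmmm
```

The torch now hangs square on the seat, with its head clear of the post. I'll let it settle and check everything once more.

Emit:
servo_tool(plan=[[[0,0.02,-0.05,0],[0,0.05,-0.1,0],[0,0.05,-0.15,0],[0,0.05,-0.15,0],[0,0.05,-0.15,0],[0,0.05,-0.15,0],[0,0.05,-0.15,0],[0,0.05,-0.15,0],[0,0.05,-0.15,0],[0,0.05,-0.15,0]]])

```text
time: 43.65
eef_pos: [611.3, 252.9, 295.6]
tcp_rot: [[-0.966, -0.257, -0.0], [-0.257, 0.966, -0.0], [0.0, 0.0, -1.0]]
wrist_force: [0.1, 0.0, 0.3]
grip_width: 85.4
grip_force: 0.0
```

Emit:
servo_tool(plan=[[[0,0,0,0],[0,0,0,0],[0,0,0,0],[0,0,0,0],[0,0,0,0],[0,0,0,0],[0,0,0,0],[0,0,0,0],[0,0,0,0],[0,0,0,0]]])

```text
time: 44.9
eef_pos: [611.3, 252.9, 295.7]
tcp_rot: [[-0.967, -0.257, 0.0], [-0.257, 0.967, 0.0], [-0.0, 0.0, -1.0]]
wrist_force: [0.7, -0.3, 0.6]
grip_width: 84.9
grip_force: 0.0
```

```bash
cp pics/last.png pics/prev.png; python3 chk.py; python3 - <<'E'
from go import *
import pickle
a=cv2.imread("pics/last.png");p=cv2.imread("pics/prev.png");print("torch moving px",(cv2.absdiff(a,p).max(2)[190:266,300:330]>40).sum())
i2,*C=cam("top");g=cv2.cvtColor(i2,6).astype(np.float32)
E=lambda f,y,L=150:st((-60-L*np.sin(f),y,30+L*np.cos(f)))
for y in (90,45,0,-45,-90):
    uv=proj(E(.7,y),*C)[0]; d=proj(E(.8,y),*C)[0]-uv; d/=np.linalg.norm(d)
    t=np.arange(-6,6.01,.25); q=(uv+t[:,None]*d).astype(np.float32)
    v=cv2.remap(g,q[None,:,0].copy(),q[None,:,1].copy(),1)[0]
    i=v.argmax(); w=np.clip(v-v[max(0,i-8):i+9].mean(),0,None)*(abs(t-t[i])<2); tc=(w*t).sum()/w.sum()
    print(y,"phi",round(.7+tc/(np.linalg.norm(proj(E(.75,y),*C)[0]-uv)/.05),3))
b=cv2.imread("pics/top0.png");D=cv2.absdiff(b,i2).max(2)
for n,(u,v) in dict(mug=(358,246),key=(343,209),pot=(184,247),spray=(164,201),small=(400,183),treeA=(238,247),treeB=(303,246),coaster=(257,192)).items(): print(n,(D[v-12:v+13,u-12:u+13]>45).sum(),end="; ")
E
```

```text
stand tcp 49.3 254.8 295.7 F [ 0.7 -0.3  0.6] T [-0.   -0.01 -0.06]
186 None | 192 None | 198 (np.int64(311), np.int64(324)) | 204 (np.int64(306), np.int64(324)) | 210 (np.int64(305), np.int64(325)) | 216 (np.int64(304), np.int64(321)) | 222 (np.int64(307), np.int64(322)) | 228 (np.int64(308), np.int64(322)) | 234 (np.int64(307), np.int64(322)) | 240 (np.int64(308), np.int64(322)) | 246 (np.int64(304), np.int64(325)) | 252 (np.int64(304), np.int64(326)) | 258 (np.int64(305), np.int64(324)) | 264 None | 
torch moving px 4
90 phi 0.708
45 phi 0.711
0 phi 0.711
-45 phi 0.714
-90 phi 0.708
mug 58; key 22; pot 398; spray 6; small 63; treeA 0; treeB 0; coaster 44;
```

```bash
python3 -c "
from cell import workorder
print(workorder.job_done())"
```

```text
the job is handed in; nothing more can be done
None
```

I handed the job in at about 45 s: the flap reads about 0.71 rad, in line with the slanted arms, and the larger torch hangs still by its loop on the hook, clear of the post. I moved none of the other items knowingly, though the arm blocked the final top view of the pot.

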